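# Pack the tart tampers, hook the cover shut and pin the hasp

## Task

Pack away every wooden tart tamper from the sheet pan: stand each one upright in a compartment of its own in the steel case. Then close the case: hook the cover's front lip into the slot under the rail, tilted, and pivot it down until both spring catches snap over it and it lies flat; swing the hasp shut over its staple, and drop the pin from its wooden stand through the staple's eye until its head sits on the eye. Leave the other things on the table where they are.

Things in the scene. Friction and masses are not known exactly. Their poses are not given: they have to be found in the camera images.
- case: Open steel case, fixed, outer 136 (x) by 176 mm (y), wall tops 62 mm high, walls and floor 4 mm. Origin: centre of the underside, on the table; x from the slot side (robot's left) to the hasp side, z up. Two low dividers (tops at 24 mm) make 4 compartments of 62 (x) by 82 mm (y) centred at x = +-32.5, y = +-43 mm. The closed cover's origin lies at x -2, y 0, height 62 mm, axes alike.
- slot (a point): Middle of the slot's floor: case x = -74, y = 0, 62 mm high (level with the wall tops); axes as the case's. The front lower edge of the cover belongs here. The slot is open to +x, 10 mm high, 140 mm wide; its back is at case x = -76 mm; the rail over it spans x = -80 to -64 mm, underside 72, top 77 mm high.
- cover: Loose dark aluminium plate 144 (x) by 172 (y) by 4 mm, 280 g, flat on the table. Origin: centre of its underside, z up. Front lip: the -x edge; free edge: +x. White handle bar on its middle, 12 mm (x) by 60 mm (y), top 38 mm above the underside. It enters the slot tilted about 15 degrees, lip low (at most 22); pressed down with 10 to 20 N near the middle of the free edge it snaps in.
- cover_lip (a point): Middle of the front lip's lower edge, at x = -72 mm in the cover's frame, z = 0.
- cover_free (a point): Middle of the free edge's lower side, at x = +72 mm in the cover's frame, z = 0.
- catch_left (a joint): Travel (m) of the spring catch on the case's +y side, at case x = 35 to 55 mm, top 78 mm high: 0 is snapped in; the passing cover pushes it out some 0.005 (2.5 to 4.5 N) and it springs back. The nose slopes on top, its tip is at case y = 81 mm, its underside 67 mm high. Ramps on the +x wall at y = +-77 mm (top 73 mm high) guide the free edge.
- catch_right (a joint): The same for the catch on the -y side.
- hasp (a joint): Angle (rad) of the hasp about its upright hinge axis at case x = 74.5, y = -62 mm: 0 is shut flat along the +x face over the staple; it grows as the tip swings out to +x, stops at 0 and 1.9, stays where left (0.06 N m friction). Its plate is 30 to 60 mm high; a lug on it (72 to 75 mm high) reaches 18 mm in over the cover when shut, so the cover goes down first.
- hasp_post (a point): Top centre of the round upright grip post near the hasp's tip, 104 mm above the table, 12 mm diameter, its upper 48 mm free. With the hasp shut it is at x = 90.5, y = 38 mm in the case's frame; it circles the hinge axis at 101 mm radius.
- eye (a point): Centre of the upper mouth of the staple's eye, 50 mm above the table, at x = 96, y = -24 mm in the case's frame: a 12 mm square hole straight down through a plate 8 mm thick and 28 mm wide (y) that sticks out of the +x face to x = 112 mm. Below it is free down to the table.
- pin: Loose steel retaining pin, upright, 50 g; origin: its lower tip. A shank of 8 mm diameter with a tapered tip, 45 mm long, then a round head of 18 mm diameter and 30 mm height (75 mm in all). It starts in the wooden stand, its head on the stand's top.
- stand: Fixed wooden block 46 x 46 x 48 mm with a 12 mm square hole in its top that holds the pin at the start. Origin: centre of the underside.
- pan: Fixed small aluminium sheet pan, 170 (x) by 210 mm (y), rim 18 mm high, floor 3 mm, on which the tampers stand. Origin: centre of the underside.
- tamper1: Loose wooden tart tamper (some starts have only two or three of the four; absent ones read None): a round base of 44 mm diameter and 22 mm height with an upright round grip of 22 to 24 mm diameter above it, 52 mm high in all, 70 g. Origin: centre of the underside.
- tamper2: Loose wooden tart tamper (some starts have only two or three of the four; absent ones read None): a round base of 44 mm diameter and 22 mm height with an upright round grip of 22 to 24 mm diameter above it, 52 mm high in all, 70 g. Origin: centre of the underside.
- tamper3: Loose wooden tart tamper (some starts have only two or three of the four; absent ones read None): a round base of 44 mm diameter and 22 mm height with an upright round grip of 22 to 24 mm diameter above it, 52 mm high in all, 70 g. Origin: centre of the underside.
- tamper4: Loose wooden tart tamper (some starts have only two or three of the four; absent ones read None): a round base of 44 mm diameter and 22 mm height with an upright round grip of 22 to 24 mm diameter above it, 52 mm high in all, 70 g. Origin: centre of the underside.
- jar: Bystander: lidded jar, 52 mm diameter, 70 mm high, upright. Origin: centre of the underside.
- ring_cutter: Bystander: plain steel ring cutter, 60 mm diameter, 30 mm high. Origin: centre of the underside.
- bowl: Bystander: small white bowl, 90 mm across, 40 mm high. Origin: centre of the underside.
- brush: Bystander: pastry brush lying flat. Origin: on its underside.
- cup: Bystander: steel cup, 68 mm across, 70 mm high. Origin: centre of the underside.
- spatula: Bystander: spatula lying flat. Origin: on its underside.
- scraper: Bystander: bench scraper lying flat, 100 by 130 mm, 18 mm high. Origin: about its middle, on the underside.
Mind the look-alikes: they are no part of the job. Of the things shaped like the cover, the aluminium one is meant.

How it is judged:
On the way, in this order (a step that is already met when the one before it is completed fails the run):
1. every tamper stands upright in the case, each in its own compartment ((x of tamper1 in the frame of case between 0.018 and 0.048 m or x of tamper1 in the frame of case between -0.048 and -0.018 m) and (y of tamper1 in the frame of case between 0.018 and 0.068 m or y of tamper1 in the frame of case between -0.068 and -0.018 m) and z of tamper1 in the frame of case between -0.002 and 0.012 m and angle between each of tamper1, tamper2, tamper3, tamper4's own z axis and vertical below 0.2 rad and (x of tamper2 in the frame of case between 0.018 and 0.048 m or x of tamper2 in the frame of case between -0.048 and -0.018 m) and (y of tamper2 in the frame of case between 0.018 and 0.068 m or y of tamper2 in the frame of case between -0.068 and -0.018 m) and z of tamper2 in the frame of case between -0.002 and 0.012 m and (x of tamper3 in the frame of case between 0.018 and 0.048 m or x of tamper3 in the frame of case between -0.048 and -0.018 m) and (y of tamper3 in the frame of case between 0.018 and 0.068 m or y of tamper3 in the frame of case between -0.068 and -0.018 m) and z of tamper3 in the frame of case between -0.002 and 0.012 m and (x of tamper4 in the frame of case between 0.018 and 0.048 m or x of tamper4 in the frame of case between -0.048 and -0.018 m) and (y of tamper4 in the frame of case between 0.018 and 0.068 m or y of tamper4 in the frame of case between -0.068 and -0.018 m) and z of tamper4 in the frame of case between -0.002 and 0.012 m and horizontal distance between each of tamper2, tamper3, tamper4 and tamper1 above 0.042 m and horizontal distance between each of tamper3, tamper4 and tamper2 above 0.042 m and horizontal distance between tamper4 and tamper3 above 0.042 m), for 0.2 s.
2. the cover's lip is in the slot under the rail while the cover is still tilted (x of cover_lip in the frame of case between -0.082 and -0.0665 m and z of cover_lip in the frame of case between 0.057 and 0.071 m and y of cover_lip in the frame of case between -0.015 and 0.015 m and angle between the z axis of cover and the z axis of case, either way round above 0.09 rad), for 0.1 s.
3. the cover is pressed flat and both catches have snapped over it (x of cover_lip in the frame of case between -0.082 and -0.0665 m and z of cover_lip in the frame of case between 0.057 and 0.067 m and z of cover_free in the frame of case between 0.057 and 0.0655 m and y of cover in the frame of case between -0.008 and 0.008 m and angle between the z axis of cover and the z axis of case, either way round below 0.045 rad and angle between cover's own z axis and vertical below 0.1 rad and value of joint each of catch_left, catch_right below 0.003 m), for 0.2 s.
4. the hasp is shut over the staple (all of step 3 and value of joint hasp below 0.1 rad), for 0.2 s.
5. the pin is down through the staple's eye (horizontal distance between pin and eye below 0.007 m and angle between pin's own z axis and vertical below 0.2 rad and z of pin in the frame of case between -0.002 and 0.009 m and value of joint hasp below 0.1 rad), for 0.2 s.
At the end, for the whole second after the job is handed in: Tampers upright (0.2 rad) on the case floor, one to a compartment; cover lip at least 2.5 mm under the rail, free edge within 3.5 mm of the wall top, catches in (3 mm); hasp shut (0.1 rad); pin upright in the eye, head within 4 mm of home; all at rest (all of step 1 and all of step 3 and all of step 5 and linear speed of each of tamper1, tamper2, tamper3, tamper4, pin below 0.02 m/s); the robot touches nothing.
It fails at once if a bystander is shifted more than 4 cm (distance of any of jar, ring_cutter, bowl, brush, cup, spatula, scraper from where it was at the start of the episode above 0.04 m).
Of tamper1, tamper2, tamper3, tamper4 only 2 to 4 are there at a start; the rules pass over those that are not, and their reading is None.
At some moment in a run one of tamper1, tamper2, tamper3, tamper4, cover may be knocked a few centimetres aside while the robot is not near it.
It also fails if it takes over 210 s, if anything falls off the work surface, if the arm or the gripper's body presses on something with over 40 N, if the wrist force passes 120 N, or if a joint passes its speed limit or range.

## Robot

A 6-joint arm with a two-finger parallel gripper is mounted at the origin on the work surface. World frame = base frame: x ahead of the robot, y to its left, z up, the work surface at z = 0. Lengths are in m, angles in rad, forces in N, time in s.
With the tool pointing down it reaches from about 0.35 to 0.85 m from the base axis. Payload 8.1 kg.
Tool frame: the origin (TCP) lies midway between the tips of the shut fingers; the grasp point (between the pads) lies 19 mm behind it (robot.grip_point_offset is the distance from the TCP to the grasp point, in m); z points along the fingers, y is the line along which they close (so a half turn about z gives the same grasp; the last joint's range is limited). The gripper opens to 93 mm and grips with 3 to 60 N. Pads are 15 mm wide; open, the fingers measure 128 mm over their backs; the gripper's body (75 mm by 188 mm) begins 65 mm behind the grasp point.
Start: joints at [1.173, 0.13, 1.488, -0, 1.523, -0.085], TCP at [0.185, 0.571, 0.219] pointing down, gripper open.
Joint ranges: [-2.96, 2.96], [-0.89, 2.26], [0.02, 2.5], [-1.34, 4.48], [0, 2.73], [-2.66, 2.66]. Speed limits (rad/s): [2.39, 2.39, 2.79, 3.14, 3.14, 3.14].

## Interface

Orientations are given as a rotation vector (axis times angle).
In Python, from plant import robot, read_camera, job gives the robot as it stands.
- The arm moves only by the shell command python3 -m inch 'ROWS' [FORCE]. ROWS is JSON, one flat list of numbers, 5 for each row, row after row: the shift along the world's x, y, z in mm, then the turn about the world's z in degrees, then the opening in per cent of the stroke, from 0 (shut) to 100 (fully open). In form: [dx, dy, dz, yaw, hand, dx, dy, dz, yaw, hand, ...]. A call has 1 to 10 rows; each row is the pose to reach, as a shift and turn from the pose commanded when the call began; what a row does not reach only later rows make up. A row lasts 1/12 s, in which the tool goes at most 41.7 mm and 7.16 degrees, less where a joint would pass 70% of its speed; a pose out of reach is approached as far as the arm can. A call with a gripper value outside its range is refused whole. The fingers move at their own pace and stop on an object; FORCE is the grip in N (left out, the last holds). Time passes only in rows, so rows that repeat a pose let the fingers close. It gives the time, the measured TCP pose, the force, the opening and the grip force at its end, in the units of the state.
- robot.read_state(): the state, without advancing time (a new reading comes with each control period).
- read_camera(name): name is "scene" or "top" or "wrist"; returns a dict with "image" (480x640x3 uint8, blue, green, red), "K" (3x3 intrinsics, pixels), "D" ([k1, k2, p1, p2, k3] as OpenCV has them; the pictures are not rectified), "extrinsics" (4x4, takes a point from world to camera coordinates); the wrist camera has in their place "mount" (4x4, takes a point from camera to tool coordinates, whose origin is the TCP and whose axes are the flange's). Camera axes: x right, y down, z forward; pixel columns grow to the right and rows downward; lengths in m; the calibration is good to about 2 mm. A picture is of the moment at which its call begins: read the wrist's pose just before it. There is no depth.
- job.close_job(): hands the job in; it is judged then, once.
The state is a dict: "t": time; "q": joint angles; "dq": joint speeds; "joint_torque": joint torques, N m; "tool_pos": TCP position; "orientation": TCP orientation; "force": force on the tool from outside, world axes, zero at the start; "wrist_torque": the same for the moment, N m; "opening": finger opening in m; "gripper_force": force on a finger pad.
Only numpy, scipy, OpenCV 4.12 (cv2) and the standard library are available. Lean on these libraries where they do the work, as an engineer would, in place of code of your own. Each camera call takes 0.05 s, during which the arm holds its last target. There are 200 camera calls.

## Working session

There is one attempt and no reset: what is moved stays moved. The work goes in short steps, Python scripts to look and compute and a shell command to move; the robot and the scene stay as the last step left them, time stands still between calls to the robot, and variables do not carry over. Pictures are saved under pics/ and viewed, at most 14 in all, crops included, and the job is handed in when it is done.

```bash
ls; mkdir -p pics; python3 - <<'E'
from plant import robot, read_camera, job
import cv2
for n in ("top","scene"):
    c=read_camera(n); cv2.imwrite(f"pics/{n}0.png",c["image"]); print(n,c["K"],c["D"],c["extrinsics"])
s=robot.read_state(); print(s)
E
```

```text
pics
top [[489.41112411   0.         326.58925128]
 [  0.         489.41112411 239.97863626]
 [  0.           0.           1.        ]] [-0.08773764  0.          0.          0.          0.        ] [[ 0.01913588 -0.99981466  0.00211467  0.060261  ]
 [-0.98130637 -0.01918666 -0.19149329  0.56408633]
 [ 0.19149837  0.00158925 -0.98149164  1.17457296]
 [ 0.          0.          0.          1.        ]]
scene [[439.66737085   0.         320.0840426 ]
 [  0.         439.66737085 239.7816794 ]
 [  0.           0.           1.        ]] [-0.11167201  0.          0.          0.          0.        ] [[-0.2168926   0.97600632 -0.01921625  0.05537426]
 [ 0.58438554  0.11404654 -0.80342201 -0.26047715]
 [-0.78195341 -0.18548599 -0.59509984  1.59622625]
 [ 0.          0.          0.          1.        ]]
{'t': 0.1, 'q': array([ 1.17258811e+00,  1.31065998e-01,  1.48914322e+00, -2.14124901e-06,
        1.52297353e+00, -8.54120197e-02]), 'dq': array([ 8.44593438e-04, -2.94792241e-03, -1.99328070e-03,  4.31497801e-04,
       -3.12030516e-05,  1.34334523e-04]), 'joint_torque': array([ 1.18931621e-03, -5.61337423e+01, -4.93101203e+01,  7.70216435e-02,
        2.90747843e-02, -8.08016352e-05]), 'tool_pos': array([0.18442792, 0.57043726, 0.21771898]), 'orientation': array([-4.89279225e-01, -3.10287369e+00,  2.42556007e-03]), 'force': array([-0.0942368 ,  0.27560624, -0.28616906]), 'wrist_torque': array([ 0.02161923, -0.01775815, -0.01172814]), 'gripper_force': 0.0, 'opening': 0.0930266042295818}
```

View pics/top0.png

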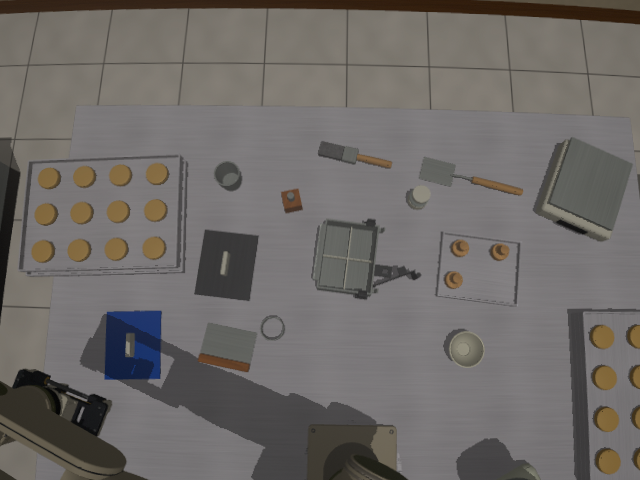

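View pics/scene0.png

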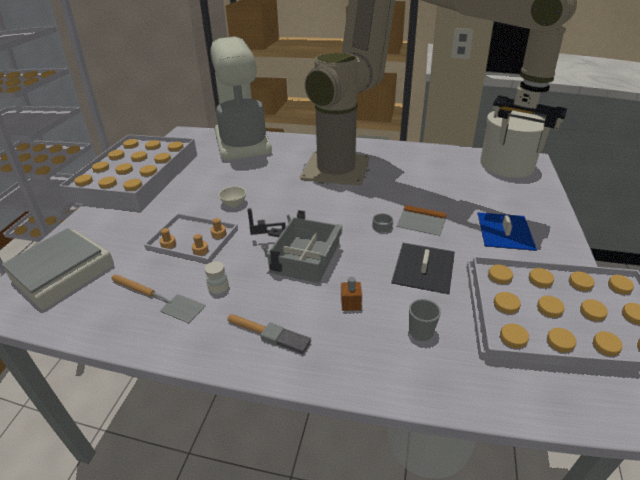

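```bash
cat > h.py <<'E'
import numpy as np, cv2
from scipy.spatial.transform import Rotation as R
from plant import robot, read_camera
def cam(n):
    s=robot.read_state(); c=read_camera(n)
    if n=="wrist":
        T=np.eye(4); T[:3,:3]=R.from_rotvec(s["orientation"]).as_matrix(); T[:3,3]=s["tool_pos"]
        c["extrinsics"]=np.linalg.inv(T@c["mount"])
    return c
def px2w(c,uv,z):
    p=cv2.undistortPoints(np.array(uv,float).reshape(-1,1,2),c["K"],np.array(c["D"])).reshape(-1,2)
    E=c["extrinsics"]; r=np.c_[p,np.ones(len(p))]@E[:3,:3]; o=-E[:3,:3].T@E[:3,3]
    return o+r*((np.asarray(z,float)-o[2])/r[:,2])[:,None]
def w2px(c,P):
    E=c["extrinsics"]
    return cv2.projectPoints(np.array(P,float).reshape(-1,1,3),cv2.Rodrigues(E[:3,:3])[0],E[:3,3],c["K"],np.array(c["D"]))[0].reshape(-1,2)
def yaw():  # deg: world direction of tool y, and of tool x
    M=R.from_rotvec(robot.read_state()["orientation"]).as_matrix()
    return np.degrees(np.arctan2(M[1,1],M[0,1])),np.degrees(np.arctan2(M[1,0],M[0,0]))
E
python3 - <<'E'
from h import *
c=cam("top"); im=c["image"]
a=cv2.resize(im[210:305,300:430],None,fx=4,fy=4,interpolation=cv2.INTER_CUBIC)
b=cv2.resize(im[225:305,430:525],None,fx=2.84,fy=2.84,interpolation=cv2.INTER_CUBIC)
d=cv2.resize(im[180:305,190:310],None,fx=2.2,fy=2.2,interpolation=cv2.INTER_CUBIC)
print(a.shape,b.shape,d.shape)
o=np.zeros((600,800,3),np.uint8); o[:380,:520]=a; o[:227,525:525+b.shape[1]]=b[:227]; o[230:230+d.shape[0],525:525+d.shape[1]]=d
cv2.imwrite("pics/c1.png",o); print(yaw(), cam("wrist")["mount"] if 0 else "")
E
```

```text
(380, 520, 3) (227, 270, 3) (275, 264, 3)
(np.float64(72.0778574974223), np.float64(162.0778477020862))
```

View pics/c1.png

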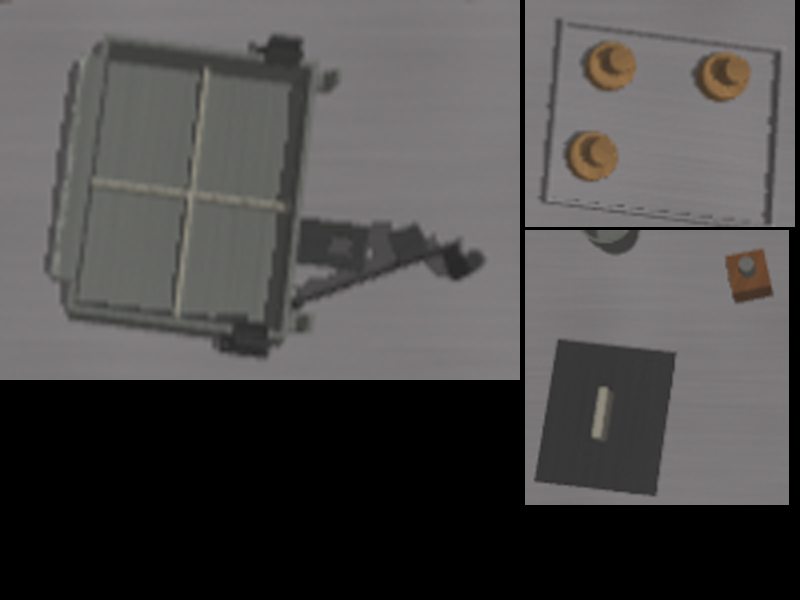

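```bash
python3 - <<'E'
from h import *
c=cam("top")
A=lambda l:[(300+x/4-.375,210+y/4-.375) for x,y in l]
B=lambda l:[(430+(x-525)/2.84-.3,225+y/2.84-.3) for x,y in l]
D=lambda l:[(190+(x-525)/2.2-.3,180+(y-230)/2.2-.3) for x,y in l]
np.set_printoptions(precision=4,suppress=True)
P=px2w(c,A([(192,192),(207,70),(178,315),(92,182),(285,207)]),.024); print("div",P)
for i,j in((1,2),(3,4)):
    d=P[i]-P[j]; print(np.linalg.norm(d),np.degrees(np.arctan2(d[1],d[0])))
print("post",px2w(c,A([(465,258)]),.104),px2w(c,A([(283,47),(247,338),(328,78),(300,322)]),[.078,.078,.073,.073]))
print("tamp",px2w(c,B([(622,62),(735,70),(603,150)]),.055), px2w(c,B([(609,67),(722,77),(593,157)]),.025))
P=px2w(c,D([(557,340),(675,352),(656,495),(535,481)]),.004);print("cover",P,P.mean(0))
for i in range(4):
    d=P[i]-P[(i+1)%4]; print(np.linalg.norm(d),np.degrees(np.arctan2(d[1],d[0])))
print("handle",px2w(c,D([(608,388),(600,440),(604,414)]),.038),"pin",px2w(c,D([(747,264)]),.078))
s=robot.read_state();print(s["t"],s["tool_pos"])
E
```

```text
div [[ 0.5238  0.0165  0.024 ]
 [ 0.6039  0.0077  0.024 ]
 [ 0.445   0.0245  0.024 ]
 [ 0.5291  0.0806  0.024 ]
 [ 0.5153 -0.043   0.024 ]]
0.15982424387631725 -6.030457388733101
0.12437708124139911 83.6289274694069
post [[ 0.4744 -0.1434  0.104 ]] [[ 0.6074 -0.0367  0.078 ]
 [ 0.4267 -0.0154  0.078 ]
 [ 0.5894 -0.0652  0.073 ]
 [ 0.4374 -0.0479  0.073 ]]
tamp [[ 0.5526 -0.2754  0.055 ]
 [ 0.5473 -0.3776  0.055 ]
 [ 0.4738 -0.2559  0.055 ]] [[ 0.5534 -0.2718  0.025 ]
 [ 0.5461 -0.3762  0.025 ]
 [ 0.471  -0.2547  0.025 ]]
cover [[0.594  0.3947 0.004 ]
 [0.582  0.2518 0.004 ]
 [0.4117 0.2664 0.004 ]
 [0.4246 0.4098 0.004 ]] [0.5031 0.3307 0.004 ]
0.14342748376227515 85.2178386400659
0.17098338223996454 -4.9018043121720805
0.14394155044168014 -95.15721249951753
0.17004300799701844 174.92535781969585
handle [[0.5312 0.3226 0.038 ]
 [0.4707 0.3285 0.038 ]
 [0.5008 0.3255 0.038 ]] pin [[0.6711 0.1636 0.078 ]]
0.2 [0.1845 0.5706 0.218 ]
```

```bash
python3 -m inch '[160,-150,0,-35,100,160,-150,0,-35,100,160,-150,0,-35,100,160,-150,0,-35,100,160,-150,0,-35,100,330,-330,0,-70,100,330,-330,0,-70,100,330,-330,0,-70,100,330,-330,0,-70,100,330,-330,0,-70,100]'; python3 -m inch '[0,-215,40,-8,40,0,-215,40,-8,40,0,-215,40,-8,40,0,-215,40,-8,40,0,-215,40,-8,40,0,-215,40,-8,40,0,-215,40,-8,40]'
python3 - <<'E'
from h import *
print(yaw(),robot.read_state()["tool_pos"])
c=cam("wrist"); cv2.imwrite("pics/w1.png",c["image"]); print(c["mount"])
Rz=np.radians(-6.1); y=np.array([np.cos(Rz),np.sin(Rz),0]); x=np.array([y[1],-y[0],0]); o=np.array([.524,.0165,0])
for p in ((0,0,.024),(-80,0,.077),(96,-24,.05),(68,88,.062),(-68,-88,.062)): print(p,w2px(c,o+x*p[0]/1000+y*p[1]/1000+[0,0,p[2]]))
E
```

```text
t: 1.03
tool_pos: [0.481, 0.2755, 0.2186]
orientation: [-2.188, -2.254, -0.0]
force: [0.6, -0.6, 1.0]
opening: 0.0934
gripper_force: 0.0
t: 1.62
tool_pos: [0.4805, 0.0596, 0.2595]
orientation: [2.337, 2.098, 0.001]
force: [-0.9, -0.0, 0.4]
opening: 0.0506
gripper_force: 0.0
(np.float64(-6.174857318511041), np.float64(83.82510432247055)) [0.48049877 0.0595716  0.25952079]
[[ 3.08776122e-04 -9.54004647e-01 -2.99791658e-01  8.35790894e-02]
 [ 9.99999916e-01  3.75467353e-04 -1.64852830e-04  1.65395125e-04]
 [ 2.69832346e-04 -2.99791582e-01  9.54004683e-01 -1.65939362e-01]
 [ 0.00000000e+00  0.00000000e+00  0.00000000e+00  1.00000000e+00]]
(0, 0, 0.024) [[359.9681128  244.39108709]]
(-80, 0, 0.077) [[369.02402661 177.67919165]]
(96, -24, 0.05) [[338.23779321 332.76284318]]
(68, 88, 0.062) [[442.79192703 314.77446104]]
(-68, -88, 0.062) [[275.15396577 188.40484922]]
```

View pics/w1.png

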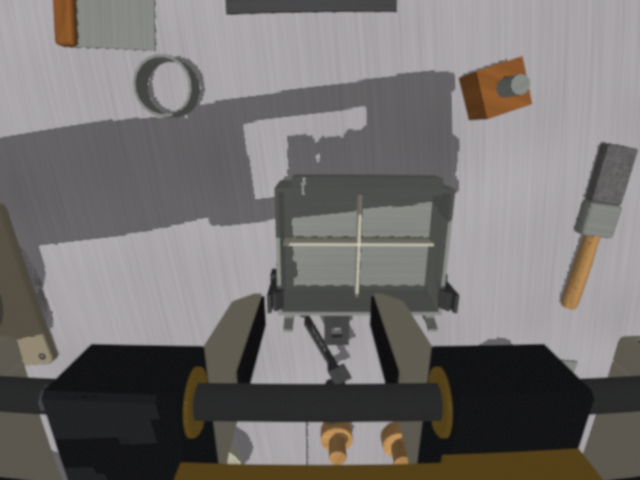

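```bash
python3 -m inch '[-8,-315,-100,0,50,-8,-315,-100,0,50,-8,-315,-100,0,50,-8,-315,-100,0,50,-8,-315,-100,0,50,-8,-315,-100,0,50,-8,-315,-100,0,50,-8,-315,-100,0,50,-8,-315,-100,0,50,-8,-315,-100,0,50]' 20; python3 -m inch '[0,0,-130,0,50,0,0,-130,0,50,0,0,-130,0,50,0,0,-130,0,50,0,0,-130,0,50,0,0,-130,0,50]'; python3 -m inch '[0,0,0,0,0,0,0,0,0,0,0,0,0,0,0,0,0,0,0,0,0,0,0,0,0,0,0,0,0,0,0,0,60,0,0,0,0,120,0,0,0,0,120,0,0,0,0,120,0,0]'
```

```text
t: 2.5
tool_pos: [0.4717, -0.2523, 0.1566]
orientation: [-2.332, -2.099, 0.001]
force: [0.7, 0.8, 0.3]
opening: 0.0465
gripper_force: 0.0
t: 3.0
tool_pos: [0.4731, -0.2516, 0.0301]
orientation: [2.331, 2.106, 0.0]
force: [0.1, -0.3, 0.8]
opening: 0.0464
gripper_force: 0.0
t: 3.83
tool_pos: [0.4761, -0.2555, 0.158]
orientation: [2.324, 2.095, 0.005]
force: [0.7, -0.3, 0.5]
opening: 0.0228
gripper_force: 20.0
```

```bash
python3 -m inch '[5,244,10,0,0,5,244,10,0,0,5,244,10,0,0,5,244,10,0,0,5,244,10,0,0,5,244,10,0,0,5,244,10,0,0,5,244,10,0,0,5,244,10,0,0]'; python3 -m inch '[0,0,-70,0,0,0,0,-70,0,0,0,0,-70,0,0,0,0,-110,0,0,0,0,-110,0,0,0,0,-128,0,0,0,0,-128,0,0,0,0,-128,0,0]'; python3 -c "
from h import *
s=robot.read_state();print(s['tool_pos'],s['force'],s['opening'],yaw())"
```

```text
t: 4.58
tool_pos: [0.477, -0.009, 0.1585]
orientation: [2.332, 2.105, -0.001]
force: [-0.3, -0.7, -0.7]
opening: 0.023
gripper_force: 20.0
t: 5.25
tool_pos: [0.4774, -0.0096, 0.032]
orientation: [-2.335, -2.102, 0.0]
force: [0.3, 0.4, 0.2]
opening: 0.0228
gripper_force: 20.0
[ 0.47740155 -0.00956872  0.03195526] [0.32140904 0.35343951 0.2406607 ] 0.022822314912727095 (np.float64(-5.995478925116529), np.float64(84.00452219476759))
```

```bash
python3 -m inch '[0,0,-1,0,0,0,0,-1,0,40,0,0,-1,0,40,0,0,-1,0,40,0,0,60,0,40,0,0,60,0,40,0,0,128,0,40,0,0,128,0,40,0,0,128,0,40]'; python3 -m inch '[75,-264,0,0,50,75,-264,0,0,50,75,-264,0,0,50,75,-264,0,0,50,75,-264,0,0,50,75,-264,0,0,50,75,-264,0,0,50,75,-264,0,0,50,75,-264,0,0,50]'; python3 - <<'E'
from h import *
s=robot.read_state();print(s['tool_pos'])
c=cam("top"); im=c["image"]
a=cv2.resize(im[205:310,300:430],None,fx=3,fy=3,interpolation=cv2.INTER_CUBIC)
b=cv2.resize(im[225:305,430:525],None,fx=2.84,fy=2.84,interpolation=cv2.INTER_CUBIC)
d=cv2.resize(im[180:305,190:310],None,fx=2.2,fy=2.2,interpolation=cv2.INTER_CUBIC)
o=np.zeros((600,800,3),np.uint8); o[:315,:390]=a; o[:227,525:525+b.shape[1]]=b[:227]; o[230:230+d.shape[0],525:525+d.shape[1]]=d
cv2.imwrite("pics/c2.png",o)
E
```

```text
t: 6.0
tool_pos: [0.481, -0.0091, 0.1661]
orientation: [2.327, 2.098, 0.011]
force: [0.4, -0.6, 0.7]
opening: 0.0374
gripper_force: 0.0
t: 6.75
tool_pos: [0.5517, -0.2738, 0.1579]
orientation: [-2.335, -2.1, 0.0]
force: [-0.2, 0.4, -0.6]
opening: 0.0466
gripper_force: 0.0
[ 0.55167012 -0.2738051   0.15785939]
```

View pics/c2.png

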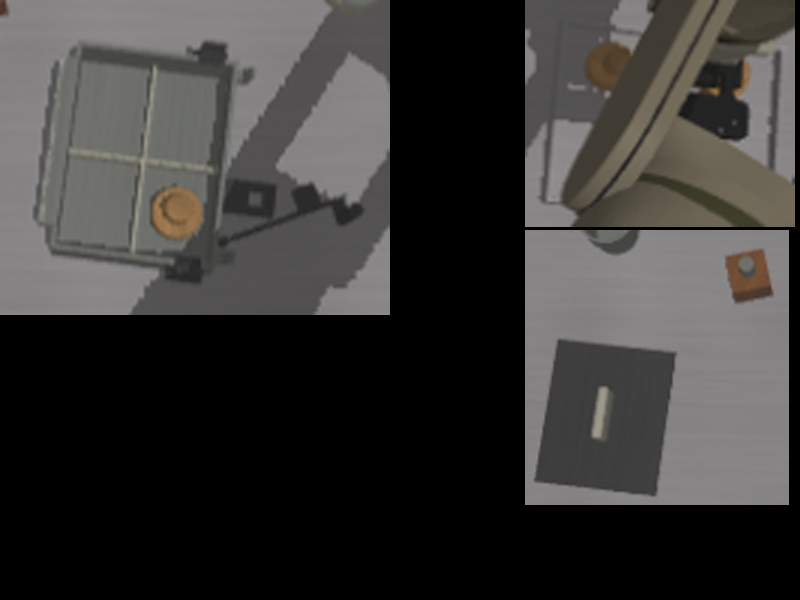

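The first tamper stands in its compartment (crop 178,212); the tamper under the arm still shows at crop (609,66), and the cover is unmoved.

```bash
python3 -m inch '[1,0,-128,0,50,1,0,-128,0,50,1,0,-128,0,50,1,0,-128,0,50,1,0,-128,0,50,1,0,-128,0,0,1,0,-128,0,0,1,0,-128,0,0,1,0,-128,0,0]'; python3 -m inch '[0,0,0,0,0,0,0,60,0,0,0,0,138,0,0,0,0,138,0,0,0,0,138,0,0,0,0,138,0,0]';  python3 -m inch '[10,253,0,0,0,10,253,0,0,0,10,253,0,0,0,10,253,0,0,0,10,253,0,0,0,10,253,0,0,0,10,253,0,0,0,10,253,0,0,0,10,253,0,0,0]'
```

```text
t: 7.55
tool_pos: [0.5537, -0.2727, 0.0319]
orientation: [2.332, 2.103, 0.001]
force: [0.9, -0.1, 0.8]
opening: 0.0246
gripper_force: 0.6
t: 8.05
tool_pos: [0.556, -0.2745, 0.1753]
orientation: [2.326, 2.097, 0.005]
force: [-0.4, -0.5, -0.4]
opening: 0.0228
gripper_force: 20.0
t: 8.8
tool_pos: [0.5624, -0.0198, 0.1673]
orientation: [-2.331, -2.104, 0.003]
force: [-0.7, -0.4, -1.0]
opening: 0.023
gripper_force: 20.0
```

```bash
python3 -m inch '[1,-1,-70,0,0,1,-1,-70,0,0,1,-1,-70,0,0,1,-1,-115,0,0,1,-1,-115,0,0,1,-1,-135,0,0,1,-1,-135,0,0,1,-1,-135,0,0,1,-1,-136,0,0]'; python3 -m inch '[0,0,0,0,40,0,0,0,0,40,0,0,0,0,40,0,0,60,0,40,0,0,60,0,40,0,0,128,0,40,0,0,128,0,40,0,0,128,0,40]'; python3 -m inch '[-17,-356,0,0,50,-17,-356,0,0,50,-17,-356,0,0,50,-17,-356,0,0,50,-17,-356,0,0,50,-17,-356,0,0,50,-17,-356,0,0,50,-17,-356,0,0,50,-17,-356,0,0,50,-17,-356,0,0,50]';python3 -m inch '[0,0,0,0,50,0,0,0,0,50]'
```

```text
t: 9.55
tool_pos: [0.5651, -0.0214, 0.0348]
orientation: [2.333, 2.102, 0.002]
force: [-1.1, -0.9, -1.5]
opening: 0.0228
gripper_force: 20.0
t: 10.22
tool_pos: [0.5682, -0.0211, 0.169]
orientation: [2.326, 2.098, 0.012]
force: [0.5, 0.5, 1.3]
opening: 0.0371
gripper_force: 0.0
t: 11.05
tool_pos: [0.5455, -0.3818, 0.1603]
orientation: [2.337, 2.098, -0.002]
force: [-0.5, -0.5, 0.2]
opening: 0.0468
gripper_force: 0.0
t: 11.22
tool_pos: [0.547, -0.3758, 0.1603]
orientation: [-2.332, -2.103, -0.001]
force: [0.2, 1.4, -0.4]
opening: 0.0465
gripper_force: 0.0
```

```bash
python3 -m inch '[0,0,-129,0,50,0,0,-129,0,50,0,0,-129,0,50,0,0,-129,0,50,0,0,-129,0,50,0,0,-129,0,0,0,0,-129,0,0,0,0,-129,0,0,0,0,-129,0,0]'; python3 -m inch '[0,0,0,0,0,0,0,60,0,0,0,0,138,0,0,0,0,138,0,0,0,0,138,0,0,0,0,138,0,0]';  python3 -m inch '[23,421,0,0,0,23,421,0,0,0,23,421,0,0,0,23,421,0,0,0,23,421,0,0,0,23,421,0,0,0,23,421,0,0,0,23,421,0,0,0,23,421,0,0,0,23,421,0,0,0]';python3 -m inch '[1,2,0,0,0,1,2,0,0,0,1,2,0,0,0]'
```

```text
t: 11.97
tool_pos: [0.548, -0.3772, 0.0337]
orientation: [2.331, 2.102, 0.001]
force: [0.3, -0.6, 0.5]
opening: 0.0244
gripper_force: 0.0
t: 12.47
tool_pos: [0.5497, -0.379, 0.1769]
orientation: [2.326, 2.096, 0.003]
force: [-0.5, -0.5, -0.6]
opening: 0.0225
gripper_force: 20.0
t: 13.3
tool_pos: [0.5685, 0.0413, 0.1679]
orientation: [-2.332, -2.102, 0.003]
force: [-0.0, -0.6, -1.7]
opening: 0.0226
gripper_force: 20.0
t: 13.55
tool_pos: [0.57, 0.0413, 0.1683]
orientation: [-2.331, -2.104, 0.003]
force: [0.4, -0.2, -0.1]
opening: 0.0227
gripper_force: 20.0
```

```bash
python3 -m inch '[0,2,-70,0,0,0,2,-70,0,0,0,2,-70,0,0,0,2,-115,0,0,0,2,-115,0,0,0,2,-135,0,0,0,2,-135,0,0,0,2,-135,0,0,0,2,-136,0,0]'; python3 -m inch '[0,0,0,0,40,0,0,0,0,40,0,0,0,0,40,0,0,60,0,40,0,0,60,0,40,0,0,148,0,40,0,0,148,0,40,0,0,148,0,40]'; python3 -m inch '[-60,250,0,0,90,-60,250,0,0,90,-60,250,0,0,90,-60,250,0,0,90,-60,250,0,0,90,-60,250,0,0,90,-60,250,0,0,90,-60,250,0,0,90]';python3 - <<'E'
from h import *
c=cam("top"); im=c["image"]
a=cv2.resize(im[205:310,300:430],None,fx=3,fy=3,interpolation=cv2.INTER_CUBIC)
w=cam("wrist"); s=robot.read_state();print(s['tool_pos'])
o=np.zeros((600,800,3),np.uint8); o[:315,:390]=a; o[:240,400:720]=cv2.resize(im,(320,240)); o[315:600,:600]=cv2.resize(w["image"][:285],(600,285))
o[240:555,600:]=cv2.resize(w["image"][0:252,240:400],(200,315))
cv2.imwrite("pics/c3.png",o)
E
```

```text
t: 14.3
tool_pos: [0.5718, 0.0427, 0.0358]
orientation: [2.333, 2.102, 0.002]
force: [0.3, 0.3, -0.5]
opening: 0.0225
gripper_force: 20.0
t: 14.97
tool_pos: [0.575, 0.0435, 0.1915]
orientation: [2.326, 2.098, 0.015]
force: [0.2, -0.6, 0.7]
opening: 0.0372
gripper_force: 0.0
t: 15.63
tool_pos: [0.5096, 0.2962, 0.1819]
orientation: [-2.328, -2.109, -0.001]
force: [0.4, -0.6, -0.1]
opening: 0.0825
gripper_force: 0.0
[0.51082815 0.29299742 0.18169626]
```

View pics/c3.png

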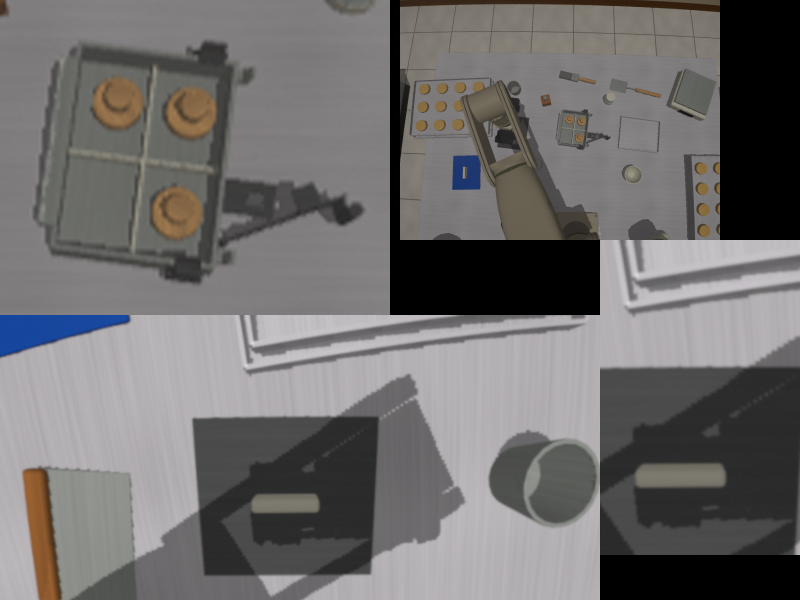

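```bash
python3 - <<'E'
from h import *
np.set_printoptions(precision=4,suppress=True)
c=cam("wrist"); s=robot.read_state(); print(s["tool_pos"],yaw())
f=lambda l:[(x/.9375,y-315) for x,y in l]
P=px2w(c,f([(193,418),(378,416),(371,574),(205,575)]),.004); print(P,P.mean(0))
for i in range(4):
    d=P[i]-P[(i+1)%4]; print(np.linalg.norm(d),np.degrees(np.arctan2(d[1],d[0])))
H=px2w(c,f([(251,500),(320,500)]),.038); print(H,H.mean(0))
E
```

```text
[0.5111 0.2923 0.1817] (np.float64(-5.945419756005278), np.float64(84.05457152987272))
[[0.4261 0.4093 0.004 ]
 [0.5955 0.3933 0.004 ]
 [0.5826 0.2501 0.004 ]
 [0.4123 0.2665 0.004 ]] [0.5041 0.3298 0.004 ]
0.1702420537517101 174.60098742692472
0.14379026565149866 84.85596544605485
0.17118163465626066 -5.493914049741074
0.14350561883835228 -95.51857125568105
[[0.4747 0.3374 0.038 ]
 [0.5346 0.3312 0.038 ]] [0.5047 0.3343 0.038 ]
```

```bash
python3 -m inch '[-7,38,-100,0.6,95,-7,38,-100,0.6,95,-7,38,-100,0.6,95,-7,38,-100,0.6,95,-7,38,-160,0.6,95,-7,38,-160,0.6,95,-7,38,-171,0.6,95,-7,38,-171,0.6,95]' 25; python3 -m inch '[0,0,0,0,95,0,0,0,0,50,0,0,0,0,50,0,0,0,0,50,0,0,0,0,50,0,0,0,0,50,0,0,0,0,50,0,0,0,0,50]'
```

```text
t: 16.45
tool_pos: [0.5033, 0.3292, 0.0092]
orientation: [-2.324, -2.114, 0.005]
force: [-0.8, -0.3, 0.3]
opening: 0.0884
gripper_force: 0.0
t: 17.12
tool_pos: [0.5039, 0.3317, 0.0114]
orientation: [-2.322, -2.116, -0.001]
force: [-2.0, -0.7, 6.5]
opening: 0.0599
gripper_force: 25.0
```

```bash
python3 -m inch '[0,0,60,0,50,0,0,110,0,50,0,0,110,0,50,0,0,110,0,50,0,0,110,0,50,0,0,110,0,50]'; python3 -m inch '[35,-174,0,-0.7,50,35,-174,0,-0.7,50,35,-174,0,-0.7,50,35,-174,0,-0.7,50,35,-174,0,-0.7,50,35,-174,0,-0.7,50,35,-174,0,-0.7,50,35,-174,0,-0.7,50]'; python3 - <<'E'
from h import *
s=robot.read_state();print(s['tool_pos'],s["force"],s["wrist_torque"])
c=cam("scene"); cv2.imwrite("pics/s4.png",cv2.resize(c["image"][150:350,200:466],(800,600)))
E
```

```text
t: 17.62
tool_pos: [0.5028, 0.3309, 0.1189]
orientation: [-2.322, -2.116, 0.004]
force: [-0.0, 0.6, -3.9]
opening: 0.0596
gripper_force: 25.0
t: 18.28
tool_pos: [0.5375, 0.158, 0.1189]
orientation: [-2.333, -2.101, 0.003]
force: [-0.6, 0.8, -2.9]
opening: 0.0596
gripper_force: 25.0
[0.5375201  0.15802447 0.11891405] [-0.64718052  0.77525885 -2.94555595] [-0.0649387   0.09587076  0.0078503 ]
```

View pics/s4.png

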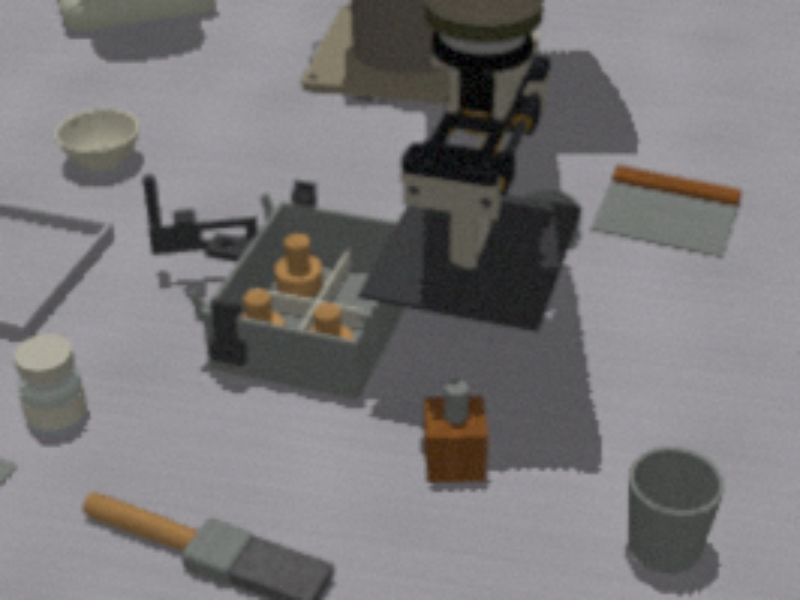

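```bash
python3 -m inch '[1,0,-25,0,50,1,0,-25,0,50,1,0,-30,0,50,1,0,-33,0,50,1,0,-36,0,50,1,0,-36,0,50]' 12; python3 -m inch '[0,0,-4,0,50,0,0,-7,0,50,0,0,-10,0,50,0,0,-13,0,50,0,0,-16,0,50,0,0,-16,0,50,0,0,-16,0,50]'; python3 - <<'E'
from h import *
s=robot.read_state();print(s['tool_pos'],s["force"],s["wrist_torque"])
c=cam("scene"); cv2.imwrite("pics/s5.png",cv2.resize(c["image"][150:350,200:466],(800,600)))
E
```

```text
t: 18.83
tool_pos: [0.54, 0.158, 0.085]
orientation: [2.334, 2.102, 0.001]
force: [-0.3, 0.1, -2.4]
opening: 0.0599
gripper_force: 12.0
t: 19.42
tool_pos: [0.5394, 0.157, 0.0681]
orientation: [-2.335, -2.102, 0.002]
force: [1.1, 0.4, -1.6]
opening: 0.0601
gripper_force: 12.0
[0.53938523 0.15704563 0.06812878] [ 1.12938676  0.41077807 -1.6452007 ] [ 0.03569737  0.05316177 -0.05223157]
```

View pics/s5.png

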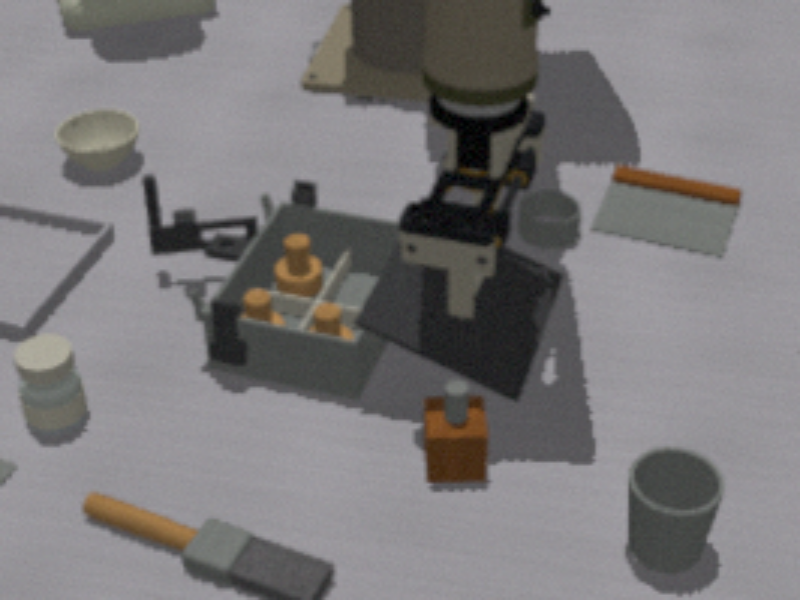

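```bash
python3 -m inch '[0,0,0,0,50,0,0,0,0,50,0,0,30,0,50,0,0,60,0,50,0,0,60,0,50,0,0,60,0,50,0,0,60,0,50]' 50; python3 - <<'E'
from h import *
s=robot.read_state();print(s['tool_pos'],s["force"],s["wrist_torque"])
c=cam("scene"); cv2.imwrite("pics/s6.png",cv2.resize(c["image"][180:320,310:496],None,fx=4,fy=4,interpolation=cv2.INTER_CUBIC))
s=robot.read_state(); g=s["tool_pos"]+[0,0,.019]
a=np.radians(-6.1); y=np.array([np.cos(a),np.sin(a),0]); x0=np.array([y[1],-y[0],0]); z0=np.array([0,0,1.])
for t in (0,5,10,15,20):
    t_=np.radians(t); x=x0*np.cos(t_)+z0*np.sin(t_); z=z0*np.cos(t_)-x0*np.sin(t_)
    Q=[g+x*sx*.072+y*sy*.086-z*(.030-.004) for sx,sy in((-1,-1),(-1,1),(1,1),(1,-1))]
    print(t,((w2px(c,Q)-[310,180])*4+1.5).round().tolist())
E
```

```text
t: 20.05
tool_pos: [0.5394, 0.1571, 0.128]
orientation: [-2.335, -2.101, 0.001]
force: [0.2, -0.3, -2.9]
opening: 0.0597
gripper_force: 50.0
[0.53936003 0.15711922 0.12795482] [ 0.20292021 -0.29674889 -2.91837577] [-0.06650681  0.1211392  -0.01548986]
0 [[332.0, 146.0], [273.0, 307.0], [31.0, 261.0], [116.0, 111.0]]
5 [[327.0, 153.0], [268.0, 315.0], [28.0, 252.0], [113.0, 102.0]]
10 [[322.0, 160.0], [262.0, 322.0], [25.0, 243.0], [111.0, 93.0]]
15 [[315.0, 167.0], [255.0, 328.0], [24.0, 233.0], [110.0, 84.0]]
20 [[309.0, 172.0], [248.0, 334.0], [23.0, 224.0], [109.0, 75.0]]
```

View pics/s6.png

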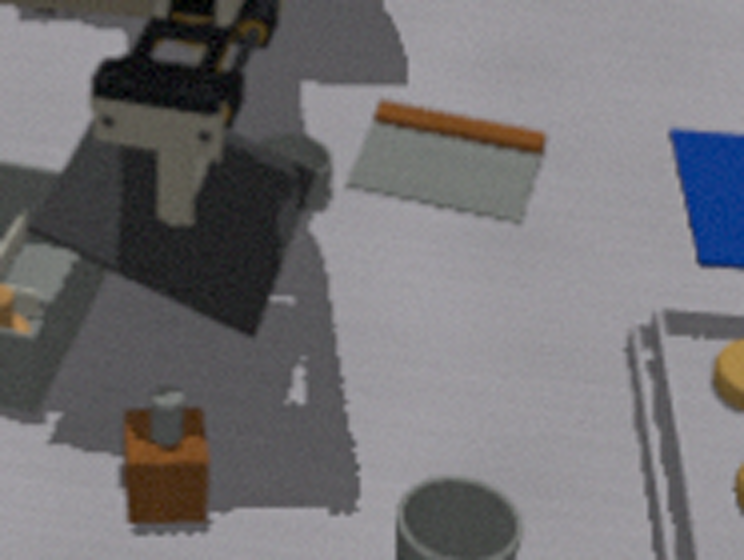

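```bash
python3 -m inch '[-16,-150,0,0,50,-16,-150,0,0,50,-16,-150,0,0,50,-16,-150,0,0,50,-16,-150,0,0,50,-16,-150,-10,0,50,-16,-150,-25,0,50,-16,-150,-31,0,50,-16,-150,-31,0,50,-16,-150,-31,0,50]';  python3 - <<'E'
from h import *
s=robot.read_state();print(s['tool_pos'],s["force"],s["wrist_torque"])
c=cam("scene"); im=c["image"]
o=np.zeros((600,800,3),np.uint8); o[:,:]=cv2.resize(im[180:300,240:400],(800,600),interpolation=cv2.INTER_CUBIC)
cv2.imwrite("pics/s7.png",o)
g=s["tool_pos"]+[0,0,.019]
a=np.radians(-6.1); y=np.array([np.cos(a),np.sin(a),0]); x0=np.array([y[1],-y[0],0]); z0=np.array([0,0,1.])
d=s["tool_pos"]-[.524,.0165,0]; print("case",d@x0,d@y)
for t in (14,16,18,20):
    t_=np.radians(t); x=x0*np.cos(t_)+z0*np.sin(t_); z=z0*np.cos(t_)-x0*np.sin(t_)
    Q=[g+x*sx*.072+y*sy*.086-z*(.030-.004) for sx,sy in((-1,-1),(-1,1),(1,1),(1,-1))]
    print(t,((w2px(c,Q)-[240,180])*5+2).round().tolist())
E
```

```text
t: 20.93
tool_pos: [0.523, 0.0084, 0.0966]
orientation: [-2.332, -2.102, 0.002]
force: [0.1, -0.4, -2.4]
opening: 0.0595
gripper_force: 50.0
[0.52297296 0.00835525 0.09655668] [ 0.09193058 -0.36881424 -2.38052882] [-0.0879352   0.07763404  0.01590888]
case 0.008207774435786847 -0.00015572891880850855
14 [[470.0, 208.0], [364.0, 400.0], [94.0, 291.0], [227.0, 114.0]]
16 [[467.0, 211.0], [361.0, 403.0], [93.0, 286.0], [226.0, 110.0]]
18 [[464.0, 214.0], [358.0, 405.0], [92.0, 282.0], [225.0, 106.0]]
20 [[461.0, 216.0], [355.0, 408.0], [91.0, 278.0], [225.0, 101.0]]
```

View pics/s7.png

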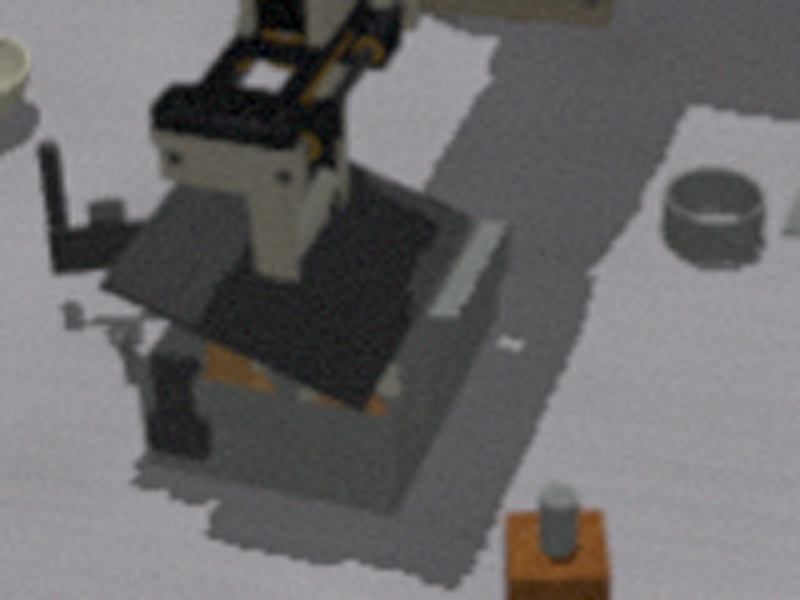

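```bash
python3 -m inch '[1,11,-1,0,50,1,11,-1,0,50,1,11,-1,0,50]'; python3 -m inch '[0.4,4,0,0,50,0.4,4,0,0,50,0.4,4,0,0,50]'; python3 -m inch '[0.4,4,0,0,50,0.4,4,0,0,50,0.4,4,0,0,50]'
```

```text
t: 21.23
tool_pos: [0.5249, 0.0194, 0.0969]
orientation: [2.333, 2.103, 0.001]
force: [0.1, -0.2, -3.8]
opening: 0.0596
gripper_force: 50.0
t: 21.48
tool_pos: [0.5252, 0.0226, 0.0968]
orientation: [2.335, 2.102, 0.0]
force: [-0.1, 0.4, -2.7]
opening: 0.0596
gripper_force: 50.0
t: 21.73
tool_pos: [0.5256, 0.0265, 0.0967]
orientation: [2.335, 2.102, 0.0]
force: [-0.1, 0.4, -2.9]
opening: 0.0596
gripper_force: 50.0
```

```bash
python3 -m inch '[0.2,2,0,0,50,0.2,2,0,0,50,0.2,2,0,0,50]'; python3 -m inch '[0.2,2,0,0,50,0.2,2,0,0,50,0.2,2,0,0,50]'; python3 - <<'E'
from h import *
s=robot.read_state();print(s['tool_pos'],s["force"])
o=np.zeros((600,800,3),np.uint8)
im=cam("scene")["image"]; o[:400,:400]=cv2.resize(im[200:280,270:350],(400,400),interpolation=cv2.INTER_CUBIC)
im=cam("wrist")["image"]; o[:300,400:]=cv2.resize(im,(400,300))
cv2.imwrite("pics/s8.png",o)
E
```

```text
t: 21.98
tool_pos: [0.5258, 0.0284, 0.0966]
orientation: [-2.335, -2.102, 0.0]
force: [-0.1, -0.1, -3.5]
opening: 0.0593
gripper_force: 50.0
t: 22.23
tool_pos: [0.526, 0.0304, 0.0966]
orientation: [2.335, 2.102, -0.0]
force: [-0.1, 0.3, -2.7]
opening: 0.0596
gripper_force: 50.0
[0.52598025 0.03039894 0.09662494] [-0.06825901  0.25003015 -2.71973597]
```

View pics/s8.png

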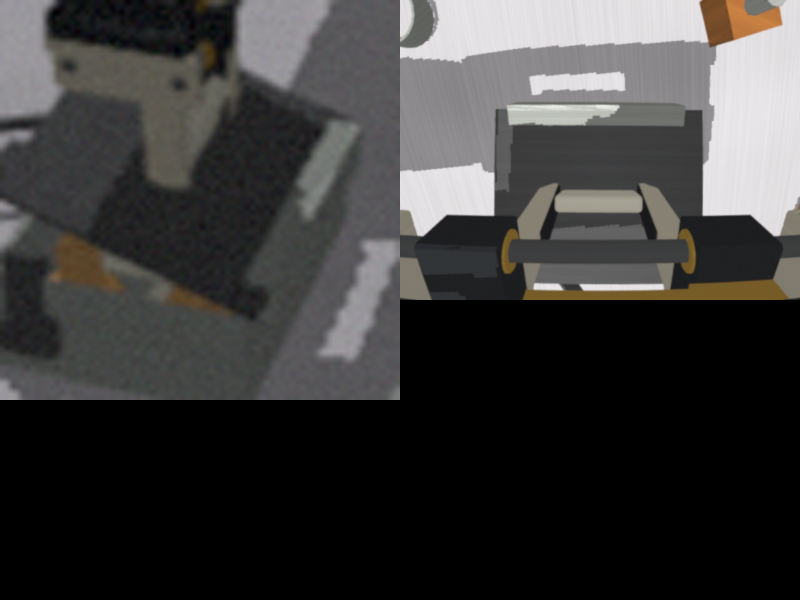

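```bash
python3 -m inch '[-0.2,-1.5,-3,0,50,-0.4,-3.5,-6,0,50,-0.6,-5.5,-9,0,50,-0.8,-7,-12,0,50,-0.9,-8,-14,0,50,-0.9,-8,-14,0,50]' 8; python3 - <<'E'
from h import *
s=robot.read_state();print(s['tool_pos'],s["force"],s["opening"])
o=np.zeros((600,800,3),np.uint8)
im=cam("scene")["image"]; o[:400,:400]=cv2.resize(im[200:280,270:350],(400,400),interpolation=cv2.INTER_CUBIC)
im=cam("wrist")["image"]; o[:300,400:]=cv2.resize(im,(400,300))
cv2.imwrite("pics/s9.png",o)
E
```

```text
t: 22.83
tool_pos: [0.5248, 0.0221, 0.0825]
orientation: [-2.335, -2.101, 0.001]
force: [-1.5, -0.5, 0.3]
opening: 0.0597
gripper_force: 8.0
[0.52477139 0.02211498 0.08247386] [-1.5453249  -0.46568549  0.30203433] 0.0596663209482646
```

View pics/s9.png

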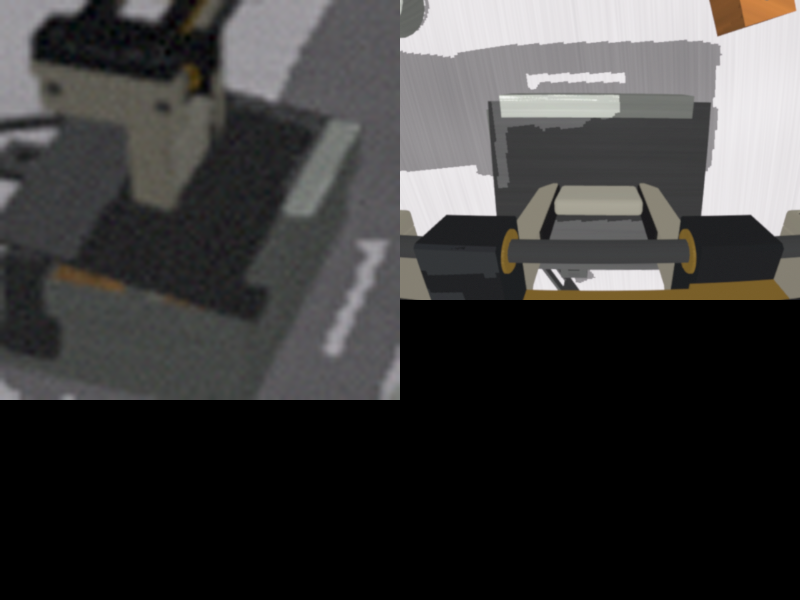

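```bash
python3 -m inch '[0,0,0,0,95,0,0,0,0,95,0,0,0,0,95,0,0,0,0,95,0,0,0,0,95,0,0,40,0,95,0,0,70,0,95,0,0,70,0,95]'; python3 -m inch '[-7.5,-67,0,0,0,-7.5,-67,0,0,0,-7.5,-67,0,0,0,-7.5,-67,0,0,0,-7.5,-67,0,0,0,-7.5,-67,0,0,0,-7.5,-67,0,0,0,-7.5,-67,0,0,0,-7.5,-67,0,0,0]' 20; python3 - <<'E'
from h import *
s=robot.read_state();print(s['tool_pos'],s["force"],s["opening"])
o=np.zeros((600,800,3),np.uint8)
im=cam("scene")["image"]; o[:400,:500]=cv2.resize(im[200:280,250:350],(500,400),interpolation=cv2.INTER_CUBIC)
im=cam("wrist")["image"]; o[:,500:]=cv2.resize(im[:,240:480],(300,600))
cv2.imwrite("pics/s10.png",o)
E
```

```text
t: 23.6
tool_pos: [0.529, 0.0222, 0.1598]
orientation: [2.33, 2.097, 0.011]
force: [0.7, 0.3, 0.8]
opening: 0.088
gripper_force: 0.0
t: 24.35
tool_pos: [0.5176, -0.044, 0.1526]
orientation: [-2.334, -2.103, 0.0]
force: [-0.3, -0.4, -0.3]
opening: 0.0328
gripper_force: 0.0
[ 0.51760426 -0.04403207  0.15256332] [-0.26633941 -0.40761965 -0.26977962] 0.032812793541077585
```

View pics/s10.png

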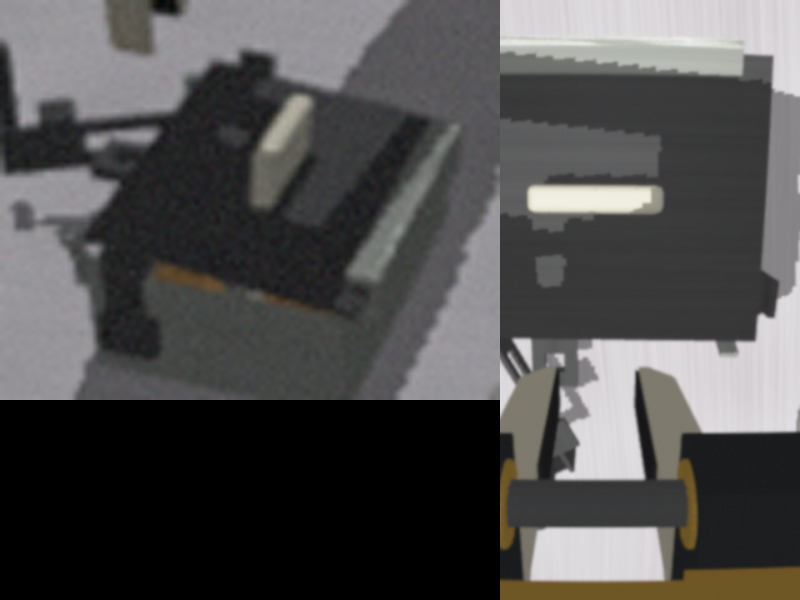

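```bash
python3 -m inch '[0,0,-30,0,0,0,0,-30,0,0,0,0,-30,0,0,0,0,-30,0,0,0,0,-60,0,0,0,0,-60,0,0,0,0,-60,0,0]'; python3 -m inch '[0,0,-10,0,0,0,0,-10,0,0,0,0,-14,0,0,0,0,-16,0,0,0,0,-18,0,0,0,0,-20,0,0,0,0,-20,0,0,0,0,-20,0,0]'; python3 -m inch '[0,0,-3,0,0,0,0,-3,0,0,0,0,-5,0,0,0,0,-6,0,0,0,0,-6,0,0]'
```

```text
t: 25.03
tool_pos: [0.5165, -0.0444, 0.0923]
orientation: [-2.333, -2.1, 0.003]
force: [-0.2, -0.1, 0.3]
opening: 0.0004
gripper_force: 0.0
t: 25.7
tool_pos: [0.5186, -0.0449, 0.0737]
orientation: [2.334, 2.1, 0.002]
force: [1.2, -0.9, 4.2]
opening: 0.0003
gripper_force: 2.1
t: 26.12
tool_pos: [0.5183, -0.0448, 0.0679]
orientation: [2.334, 2.101, 0.002]
force: [-0.3, 0.2, -0.1]
opening: 0.0008
gripper_force: 0.0
```

```bash
python3 -m inch '[0,0,-2,0,0,0,0,-3,0,0,0,0,-3,0,0,0,0,-4,0,0,0,0,-4,0,0]'; python3 -m inch '[0,0,40,0,0,0,0,90,0,0,0,0,90,0,0,0,0,90,0,0]';  python3 - <<'E'
from h import *
np.set_printoptions(precision=4,suppress=True)
s=robot.read_state();print(s['tool_pos'],s["force"],s["opening"])
o=np.zeros((600,800,3),np.uint8)
c=cam("top");im=c["image"]; o[:400,:500]=cv2.resize(im[210:306,300:420],(500,400),interpolation=cv2.INTER_CUBIC)
im=cam("scene")["image"]; o[400:,:250]=cv2.resize(im[200:280,240:340],(250,200))
im=cam("wrist")["image"]; o[:,500:]=cv2.resize(im[:,240:480],(300,600))
cv2.imwrite("pics/s11.png",o)
E
```

```text
t: 26.53
tool_pos: [0.5182, -0.0447, 0.0661]
orientation: [2.334, 2.101, 0.001]
force: [-15.3, 1.6, 34.2]
opening: 0.0006
gripper_force: 16.9
t: 26.87
tool_pos: [0.5203, -0.0451, 0.1569]
orientation: [2.331, 2.098, 0.007]
force: [0.3, 0.6, -0.1]
opening: 0.0004
gripper_force: 0.0
[ 0.5203 -0.0451  0.1569] [ 0.3259  0.6237 -0.1347] 0.0004484786241142132
```

View pics/s11.png

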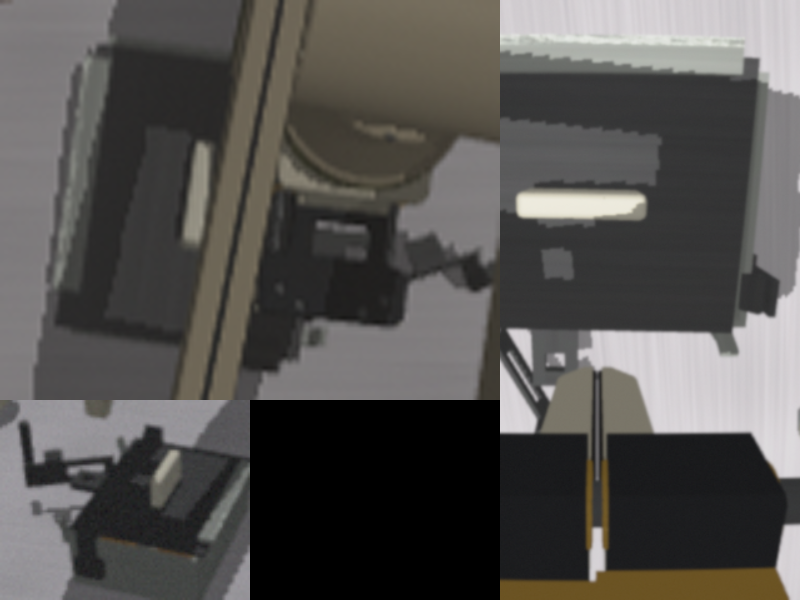

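```bash
python3 - <<'E'
from h import *
np.set_printoptions(precision=4,suppress=True)
c=cam("wrist"); s=robot.read_state(); print(s["tool_pos"],s["t"])
a=np.radians(-6.1); y=np.array([np.cos(a),np.sin(a),0]); x=np.array([y[1],-y[0],0]); o=np.array([.524,.0165,0])
f=lambda l:[(240+(u-500)*.8,v*.8) for u,v in l]
for z,l in((.1,[(517,205),(646,205),(581,200)]),(.066,[(733,331),(752,72)]),(.077,[(743,40),(743,73)]),(.05,[(555,359)])):
    P=px2w(c,f(l),z)-o; print(z,np.c_[P@x,P@y]*1000)
# colour probe for cover edges in the wrist image along the image row
g=cv2.cvtColor(c["image"],cv2.COLOR_BGR2GRAY); 
for r in (100,130,230): print(r,g[r,200:480:4].tolist())
E
```

```text
[ 0.5162 -0.0444  0.1504] 27.0667
0.1 [[ -3.9157 -37.0057]
 [ -3.9646  21.3332]
 [ -6.0973  -8.0095]]
0.066 [[ 68.7447  76.4989]
 [-66.4886  75.3019]]
0.077 [[-78.4252  66.7486]
 [-63.9957  67.7215]]
0.05 [[ 93.004  -26.4728]]
100 [89, 91, 91, 91, 92, 92, 91, 92, 93, 92, 93, 94, 93, 94, 94, 93, 93, 94, 94, 93, 87, 89, 90, 92, 65, 68, 78, 58, 56, 58, 57, 56, 56, 55, 55, 57, 56, 55, 55, 55, 56, 55, 54, 56, 56, 53, 53, 52, 54, 53, 54, 53, 53, 53, 53, 52, 52, 53, 52, 53, 52, 62, 98, 106, 131, 133, 129, 130, 128, 132]
130 [90, 91, 89, 89, 90, 90, 90, 89, 90, 90, 91, 91, 92, 90, 90, 90, 91, 91, 90, 90, 91, 92, 92, 92, 92, 92, 93, 91, 91, 91, 91, 92, 92, 91, 92, 92, 93, 93, 92, 93, 92, 91, 79, 54, 55, 55, 55, 55, 56, 55, 54, 55, 54, 55, 54, 54, 54, 53, 53, 53, 55, 91, 104, 124, 131, 133, 129, 129, 127, 132]
230 [54, 53, 53, 52, 54, 52, 54, 53, 53, 54, 53, 53, 54, 54, 53, 53, 54, 52, 53, 55, 54, 54, 52, 54, 53, 53, 54, 52, 54, 53, 54, 53, 54, 53, 53, 52, 52, 52, 53, 52, 52, 53, 53, 52, 53, 52, 52, 53, 52, 52, 51, 53, 52, 52, 52, 51, 52, 52, 81, 51, 50, 48, 53, 51, 47, 51, 65, 130, 131, 169]
```

```bash
python3 - <<'E'
from h import *
np.set_printoptions(precision=1,suppress=True,linewidth=200)
c=cam("wrist"); s=robot.read_state(); print(s["tool_pos"],s["t"])
a=np.radians(-6.1); y=np.array([np.cos(a),np.sin(a),0]); x=np.array([y[1],-y[0],0]); o=np.array([.524,.0165,0])
W=lambda X,Y,Z:o+x*X/1e3+y*Y/1e3+np.array([0,0,Z/1e3])
g=cv2.cvtColor(c["image"],cv2.COLOR_BGR2GRAY).astype(int)
for X in (-55,-30,0,20,45,60):
    for sgn in (-1,1):
        ys=np.arange(68,100,1.); p=w2px(c,[W(X,sgn*t,66) for t in ys])
        v=[g[int(round(q[1])),int(round(q[0]))] if 0<=q[0]<639 and 0<=q[1]<479 else -1 for q in p]
        print(X,sgn,p[0],v)
X=-2
ys=np.arange(-44,44,2.); p=w2px(c,[W(X,t,100) for t in ys]); print("handle y",[(int(t),g[int(round(q[1])),int(round(q[0]))]) for t,q in zip(ys,p)])
xs=np.arange(60,85,1.); 
for Y in (-60,-50,0,40): p=w2px(c,[W(t,Y,66) for t in xs]); print("free",Y,p[0],[g[int(round(q[1])),int(round(q[0]))] for q in p])
ys=np.arange(60,80,1.)
for sgn in (-1,1): p=w2px(c,[W(-72,sgn*t,77) for t in ys]); print("rail end",sgn,[g[int(round(q[1])),int(round(q[0]))] for q in p])
E
```

```text
[ 0.5 -0.   0.2] 27.1167
-55 -1 [210.3  76.6] [np.int64(53), np.int64(53), np.int64(52), np.int64(54), np.int64(54), np.int64(53), np.int64(54), np.int64(53), np.int64(54), np.int64(54), np.int64(54), np.int64(55), np.int64(53), np.int64(54), np.int64(55), np.int64(52), np.int64(53), np.int64(52), np.int64(54), np.int64(52), np.int64(54), np.int64(52), np.int64(52), np.int64(55), np.int64(94), np.int64(117), np.int64(128), np.int64(129), np.int64(129), np.int64(130), np.int64(128), np.int64(126)]
-55 1 [429.7  77. ] [np.int64(56), np.int64(57), np.int64(54), np.int64(55), np.int64(55), np.int64(54), np.int64(54), np.int64(55), np.int64(55), np.int64(55), np.int64(55), np.int64(59), np.int64(84), np.int64(93), np.int64(104), np.int64(105), np.int64(106), np.int64(120), np.int64(127), np.int64(131), np.int64(131), np.int64(128), np.int64(128), np.int64(128), np.int64(129), np.int64(129), np.int64(128), np.int64(128), np.int64(128), np.int64(131), np.int64(136), np.int64(133)]
-30 -1 [212.9 118.3] [np.int64(91), np.int64(91), np.int64(91), np.int64(91), np.int64(90), np.int64(92), np.in
[... 7064 characters left out ...]
t64(212), np.int64(212), np.int64(213), np.int64(213), np.int64(213), np.int64(213)]
rail end -1 [np.int64(105), np.int64(105), np.int64(105), np.int64(106), np.int64(103), np.int64(104), np.int64(105), np.int64(103), np.int64(103), np.int64(104), np.int64(102), np.int64(82), np.int64(65), np.int64(54), np.int64(54), np.int64(53), np.int64(52), np.int64(54), np.int64(54), np.int64(53)]
rail end 1 [np.int64(173), np.int64(172), np.int64(172), np.int64(173), np.int64(172), np.int64(173), np.int64(174), np.int64(173), np.int64(175), np.int64(184), np.int64(188), np.int64(193), np.int64(195), np.int64(196), np.int64(194), np.int64(196), np.int64(199), np.int64(211), np.int64(217), np.int64(215)]
```

```bash
python3 -m inch '[-56,70,0,0,0,-56,70,0,0,0,-56,70,0,0,0,-56,70,0,0,0,-56,70,-40,0,0,-56,70,-78,0,0,-56,70,-78,0,0,-56,70,-78,0,0]'; python3 -m inch '[2,-0.2,0,0,0,4,-0.4,0,0,0,6,-0.6,0,0,0,6,-0.6,0,0,0]';python3 -m inch '[2,-0.2,0,0,0,4,-0.4,0,0,0,4,-0.4,0,0,0]'
```

```text
t: 27.78
tool_pos: [0.4599, 0.0248, 0.0728]
orientation: [-2.333, -2.099, 0.006]
force: [0.0, -0.3, 0.5]
opening: 0.0003
gripper_force: 0.0
t: 28.12
tool_pos: [0.4693, 0.0245, 0.0764]
orientation: [2.334, 2.1, 0.003]
force: [0.3, -0.7, -0.0]
opening: 0.0005
gripper_force: 0.0
t: 28.37
tool_pos: [0.4718, 0.0243, 0.075]
orientation: [2.335, 2.102, 0.0]
force: [0.1, 0.1, 0.3]
opening: 0.0003
gripper_force: 0.1
```

```bash
for i in 1; do python3 -m inch '[3,-0.3,0,0,0,3,-0.3,0,0,0,3,-0.3,0,0,0]'; python3 -m inch '[3,-0.3,0,0,0,3,-0.3,0,0,0,3,-0.3,0,0,0]'; done | grep -E "pos|force"
```

```text
tool_pos: [0.4745, 0.0241, 0.0746]
force: [-1.3, 0.2, 2.1]
gripper_force: 0.9
tool_pos: [0.4777, 0.0238, 0.0745]
force: [-0.9, 0.8, 0.5]
gripper_force: 0.5
```

```bash
cat > y.py <<'E'
from h import *
def cov():
    c=cam("wrist"); a=np.radians(-6.1); y=np.array([np.cos(a),np.sin(a),0]); x=np.array([y[1],-y[0],0]); o=np.array([.524,.0165,0])
    W=lambda X,Y,Z:o+x*X/1e3+y*Y/1e3+np.array([0,0,Z/1e3])
    hsv=c["image"].astype(int); g=hsv.sum(2)/3
    def prof(A,B,n):
        p=w2px(c,[W(*(np.array(A)+(np.array(B)-A)*t)) for t in np.linspace(0,1,n)])
        return [int(cv2.remap(g.astype(np.float32),np.float32([[q[0]]]),np.float32([[q[1]]]),1)[0,0]) for q in p]
    for X in (-50,-20,10): print(X,"+y edge 74..92",prof((X,74,66),(X,92,66),19),"-y edge -80..-96",prof((X,-80,66),(X,-96,66),17))
    print("+nose 74..92",prof((45,74,67),(45,92,67),19))
    return c
if __name__=="__main__": cov(); s=robot.read_state(); print(s["t"],s["tool_pos"],s["force"])
E
python3 y.py
```

```text
-50 +y edge 74..92 [98, 98, 98, 97, 97, 97, 98, 98, 98, 98, 110, 188, 230, 230, 230, 233, 233, 233, 233] -y edge -80..-96 [102, 103, 102, 102, 102, 102, 108, 160, 186, 155, 146, 144, 179, 228, 232, 233, 234]
-20 +y edge 74..92 [96, 97, 96, 96, 96, 96, 96, 97, 97, 96, 112, 198, 229, 229, 229, 231, 230, 229, 230] -y edge -80..-96 [99, 100, 99, 99, 98, 100, 102, 140, 143, 140, 144, 144, 145, 147, 146, 146, 147]
10 +y edge 74..92 [96, 96, 97, 97, 96, 96, 97, 97, 96, 97, 121, 198, 227, 231, 230, 229, 228, 230, 231] -y edge -80..-96 [59, 59, 60, 59, 59, 59, 62, 82, 104, 76, 80, 180, 227, 230, 232, 232, 231]
+nose 74..92 [94, 94, 94, 94, 91, 73, 60, 72, 82, 83, 82, 82, 81, 80, 80, 81, 81, 82, 83]
28.9167 [0.47766226 0.02374159 0.07453631] [-0.6454999  -0.28965435  0.02528475]
```

```bash
python3 -m inch '[-10,1,0,0,0,-10,1,0,0,0,-10,1,60,0,0,-10,1,60,0,0,40,-69,60,0,0,40,-69,60,0,0,40,-69,60,0,0,40,-69,60,0,0,40,-69,60,0,0]'; python3 y.py; python3 -m inch '[0,0,-30,0,0,0,0,-50,0,0,0,0,-58,0,0,0,0,-63,0,0,0,0,-66,0,0,0,0,-66,0,0]'; python3 -m inch '[0,0,-1,0,0,0,0,-2,0,0,0,0,-2,0,0]'
```

```text
t: 29.67
tool_pos: [0.5173, -0.0452, 0.1341]
orientation: [-2.335, -2.1, 0.0]
force: [-0.8, -0.1, -0.2]
opening: 0.0005
gripper_force: 0.0
-50 +y edge 74..92 [57, 57, 57, 56, 57, 57, 57, 56, 56, 57, 63, 101, 133, 137, 136, 134, 135, 135, 135] -y edge -80..-96 [55, 55, 56, 55, 56, 56, 60, 89, 123, 133, 133, 134, 135, 135, 136, 135, 133]
-20 +y edge 74..92 [56, 55, 56, 56, 55, 55, 56, 56, 55, 56, 66, 106, 133, 137, 136, 136, 137, 136, 134] -y edge -80..-96 [92, 93, 93, 89, 68, 56, 58, 86, 121, 136, 137, 138, 138, 136, 134, 134, 135]
10 +y edge 74..92 [55, 54, 54, 56, 56, 54, 55, 55, 54, 57, 69, 110, 131, 134, 133, 134, 135, 134, 134] -y edge -80..-96 [94, 94, 95, 94, 95, 95, 94, 97, 117, 133, 135, 134, 133, 133, 133, 136, 134]
+nose 74..92 [55, 55, 55, 54, 54, 52, 51, 53, 53, 53, 52, 52, 52, 52, 53, 53, 54, 54, 55]
29.7167 [ 0.51701907 -0.04468128  0.13416573] [0.16355509 0.46279534 0.06641196]
t: 30.22
tool_pos: [0.5177, -0.0449, 0.069]
orientation: [2.334, 2.102, 0.0]
force: [-0.1, -0.2, 0.3]
opening: 0.0006
gripper_force: 0.0
t: 30.47
tool_pos: [0.5181, -0.0453, 0.0674]
orientation: [2.334, 2.101, 0.001]
force: [0.2, -0.5, -0.2]
opening: 0.0005
gripper_force: 0.0
```

```bash
python3 -m inch '[0,0,-1.5,0,0,0,0,-2.5,0,0,0,0,-2.5,0,0]'; python3 -m inch '[0,0,40,0,0,0,0,70,0,0,0,0,70,0,0,0,0,70,0,0,0,0,70,0,0]'; python3 y.py; python3 - <<'E'
from h import *
c=cam("top")
a=np.radians(-6.1); y=np.array([np.cos(a),np.sin(a),0]); x=np.array([y[1],-y[0],0]); o=np.array([.524,.0165,0])
p=np.array([.4744,-.1434,0])-o; p=np.array([p@x,p@y])*1000; r=p-[74.5,-62]; th=np.arctan2(r[0]-16,r[1]); print(p,np.linalg.norm(r),np.degrees(np.arctan2(r[0],r[1])),"shut",np.degrees(np.arctan2(16,100)))
E
```

```text
t: 30.72
tool_pos: [0.5183, -0.0454, 0.0662]
orientation: [2.334, 2.101, 0.001]
force: [-7.1, 1.9, 15.4]
opening: 0.0006
gripper_force: 7.8
t: 31.13
tool_pos: [0.5176, -0.0453, 0.134]
orientation: [2.335, 2.101, 0.0]
force: [-1.2, 0.3, -0.3]
opening: 0.0008
gripper_force: 0.0
-50 +y edge 74..92 [57, 56, 57, 57, 57, 57, 57, 56, 56, 56, 60, 99, 130, 137, 135, 134, 134, 134, 135] -y edge -80..-96 [56, 56, 57, 57, 55, 56, 61, 91, 123, 133, 133, 134, 134, 135, 135, 135, 134]
-20 +y edge 74..92 [56, 57, 56, 55, 56, 54, 55, 56, 56, 56, 66, 107, 133, 137, 136, 136, 138, 137, 135] -y edge -80..-96 [93, 93, 92, 87, 68, 55, 60, 87, 121, 135, 138, 138, 138, 136, 134, 134, 135]
10 +y edge 74..92 [55, 55, 55, 56, 55, 55, 55, 55, 55, 55, 69, 108, 131, 134, 133, 134, 136, 134, 134] -y edge -80..-96 [94, 94, 94, 94, 94, 94, 92, 96, 117, 133, 135, 133, 133, 133, 134, 135, 135]
+nose 74..92 [55, 54, 55, 55, 55, 53, 52, 53, 53, 53, 52, 52, 52, 52, 53, 54, 54, 54, 54]
31.1833 [ 0.51688437 -0.04514113  0.13306022] [-0.35229018  0.71124081  0.2333418 ]
[164.26533521 -32.32753702] 94.54242679166914 71.7083909596877 shut 9.090276920822323
```

```bash
python3 -m inch '[-73,-106,0,0,0,-73,-106,0,0,0,-73,-106,0,0,0,-73,-106,0,0,0,-73,-106,0,0,0,-73,-106,-53,0,0,-73,-106,-53,0,0,-73,-106,-53,0,0]'; python3 -m inch '[6,0,0,0,0,13,0,0,0,0,20,0,0,0,0,26,1,0,0,0,33,2,0,0,0,39,4,0,0,0,45,6,0,0,0,52,8,0,0,0,52,8,0,0,0]'
```

```text
t: 31.9
tool_pos: [0.4416, -0.1488, 0.0768]
orientation: [-2.328, -2.097, 0.005]
force: [0.7, -0.4, -0.1]
opening: 0.0004
gripper_force: 0.0
t: 32.65
tool_pos: [0.498, -0.1429, 0.0814]
orientation: [2.334, 2.102, 0.001]
force: [0.6, -0.2, 0.0]
opening: 0.0007
gripper_force: 0.0
```

```bash
python3 -m inch '[7,4,0,0,0,15,9,0,0,0,22,14,0,0,0,28,20,0,0,0,35,26,0,0,0,41,33,0,0,0,45,40,0,0,0,50,48,0,0,0,50,48,0,0,0]';python3 -m inch '[2,2,0,0,0,3,4,0,0,0,3,4,0,0,0]';python3 - <<'E'
from h import *
s=robot.read_state()
a=np.radians(-6.1); y=np.array([np.cos(a),np.sin(a),0]); x=np.array([y[1],-y[0],0]); o=np.array([.524,.0165,0])
d=s["tool_pos"]-o; print(d@x,d@y,s["force"])
c=cam("scene"); 
W=lambda X,Y,Z:o+x*X/1e3+y*Y/1e3+np.array([0,0,Z/1e3])
g=cv2.cvtColor(c["image"],cv2.COLOR_BGR2GRAY)
# look for the dark post between case and tool: sample line of heights for post candidates
for th in (9.1,14,19,24,30,40,71.7):
    t=np.radians(th); P=[W(74.5+101*np.sin(t),-62+101*np.cos(t),z) for z in (70,80,90,100)]
    q=w2px(c,P); print(th,q[3].round(),[int(g[int(v[1]+.5),int(v[0]+.5)]) for v in q])
q=w2px(c,W(90.5,38,90))[0].round().astype(int); print(q); print(g[q[1]-8:q[1]+9,q[0]-16:q[0]+17:2])
E
```

```text
t: 33.4
tool_pos: [0.5474, -0.0935, 0.0811]
orientation: [-2.334, -2.103, -0.001]
force: [-0.1, -0.1, 0.0]
opening: 0.0006
gripper_force: 0.0
t: 33.65
tool_pos: [0.5492, -0.0917, 0.081]
orientation: [2.335, 2.101, -0.002]
force: [-1.6, -1.3, -0.3]
opening: 0.0003
gripper_force: 1.2
0.10494036158710861 0.03657946145732993 [-1.57032464 -1.32973306 -0.275822  ]
9.1 [264. 229.] [33, 38, 28, 40]
14 [262. 228.] [152, 92, 87, 75]
19 [259. 227.] [154, 86, 89, 93]
24 [257. 226.] [140, 89, 88, 87]
30 [254. 224.] [116, 112, 89, 92]
40 [251. 221.] [157, 148, 81, 61]
71.7 [248. 210.] [90, 58, 29, 6]
[265 232]
[[ 91  81  82  87  89  90  83  80 106 150 153 151 147 148 144 146 146]
 [ 84  90  89  86  88  85  84  81 101 149 149 148 150 150 151 150 152]
 [101  94  91  83  87  91  88  84  79 133 149 150 149 148 150 148 147]
 [140 134 120  89  85  93  83  64  45  95 144 138 126 141 151 149 152]
 [154 151 141  89  90  92  81  63  31  68 151 108  81  90 107 128 144]
 [159 155 152  92  88  86  89  71  32  56 148  69  43  43  53  75  90]
 [157 158 153  97  86  87  82  75  30  53 126  42  27  34  38  37  37]
 [156 157 158 112  92  90  84  71  28  37  87  30  32  43  36  29  36]
 [158 153 156 113  85  85  91  77  28  28  43  32  45  70  37  30  57]
 [154 154 156 116  86  88  90  74  36  35  32  37  42  51  36  36  62]
 [154 155 157 138 100  92  87  77  38  32  34  33  27  32  32  41  61]
 [156 153 155 149 142 132 108  92  38  35  59  49  39  27  35  41  42]
 [153 155 153 153 156 151 142 132  39  38 109 123 100  54  34  34  33]
 [153 153 156 155 150 154 150 147  50  34 114 151 143  76  28  34  44]
 [155 155 154 151 154 154 152 152  48  30 108 152 153  83  33  42  53]
 [155 152 156 148 152 153 152 155  51  34 109 154 140  58  32  38  58]
 [156 156 154 151 154 154 151 151  62  23 104 155 131  38  33  33  46]]
```

```bash
python3 -m inch '[0,2,0,0,0,0,2,0,0,0,0,2,0,0,0]';python3 -m inch '[0,2,0,0,0,0,2,0,0,0,0,2,0,0,0]'
```

```text
t: 33.95
tool_pos: [0.5492, -0.0913, 0.0812]
orientation: [2.335, 2.099, -0.003]
force: [-1.3, -9.3, -0.8]
opening: 0.0005
gripper_force: 4.8
t: 34.2
tool_pos: [0.5492, -0.091, 0.0812]
orientation: [2.334, 2.097, -0.006]
force: [-2.5, -16.5, -2.0]
opening: 0.0002
gripper_force: 8.2
```

```bash
python3 -m inch '[0,-25,0,0,0,0,-25,0,0,0,0,-25,60,0,0,0,-25,120,0,0,-68,-72,120,0,20,-68,-72,120,0,20,-68,-72,120,0,20,-68,-72,120,0,20,-68,-72,120,0,20]' 20; python3 -m inch '[0,0,0,0,20,0,0,0,0,20]' | grep pos; python3 - <<'E'
from h import *
c=cam("wrist"); im=c["image"]; cv2.imwrite("pics/eye.png",im)
a=np.radians(-6.1); y=np.array([np.cos(a),np.sin(a),0]); x=np.array([y[1],-y[0],0]); o=np.array([.524,.0165,0])
W=lambda X,Y,Z:o+x*X/1e3+y*Y/1e3+np.array([0,0,Z/1e3])
print(robot.read_state()["tool_pos"])
print(w2px(c,[W(96,-24,50),W(112,-24,50),W(96,-38,50),W(96,-10,50),W(90.5,38,104)]).round(1))
q=w2px(c,W(96,-24,50))[0].round().astype(int); g=cv2.cvtColor(im,cv2.COLOR_BGR2GRAY)
print(q); np.set_printoptions(linewidth=250); print(g[q[1]-30:q[1]+32:2,q[0]-40:q[0]+42:2])
E
```

```text
t: 34.95
tool_pos: [0.4819, -0.1591, 0.2012]
orientation: [2.336, 2.1, 0.002]
force: [0.0, 0.3, -0.2]
opening: 0.0182
gripper_force: 0.0
tool_pos: [0.4817, -0.1582, 0.1998]
[ 0.48169111 -0.15826146  0.19985276]
[[317.2 132.4]
 [317.1 152.6]
 [299.8 132.3]
 [334.6 132.4]
 [410.  124.9]]
[317 132]
[[70 70 70 ... 67 68 68]
 [63 61 63 ... 55 55 54]
 [56 54 59 ... 45 46 47]
 ...
 [93 93 93 ... 92 93 94]
 [95 93 94 ... 92 94 94]
 [95 92 94 ... 92 93 93]]
```

```bash
python3 - <<'E'
import cv2,numpy as np
g=cv2.cvtColor(cv2.imread("pics/eye.png"),cv2.COLOR_BGR2GRAY)
print("cols",list(range(291,345,2)))
for r in range(104,162,2): print(r,*["%3d"%v for v in g[r,291:345:2]])
E
```

```text
cols [291, 293, 295, 297, 299, 301, 303, 305, 307, 309, 311, 313, 315, 317, 319, 321, 323, 325, 327, 329, 331, 333, 335, 337, 339, 341, 343]
104  65  65  65  66  66  66  65  65  65  66  65  65  67  64  66  64  66  68  66  67  65  66  66  66  66  63  61
106  68  71  70  64  63  63  62  62  63  62  58  52  55  61  63  62  63  63  65  65  58  52  56  57  55  53  53
108 137 136 134 105  71  69  68  68  68  68  67  64  64  67  67  68  67  69  68  69  68  74  78  78 103 126 125
110 159 157 156 119  72  68  68  68  69  68  68  67  67  67  67  69  68  69  68  69  71  89  92  92 125 156 155
112 160 159 157 120  72  69  69  67  69  68  68  66  67  66  68  69  69  69  69  68  72  89  91  93 125 156 157
114 160 159 157 120  72  69  71  69  69  67  67  65  66  66  68  68  67  69  70  68  72  89  92  92 125 156 156
116 159 160 157 119  73  69  69  70  68  67  67  65  65  66  68  69  70  69  68  69  71  88  92  91 111 151 157
118 159 159 158 120  72  69  70  70  67  68  67  66  66  66  68  69  69  68  69  68  72  88  92  91 106 148 158
120 159 159 157 120  72  70  69  70  70  67  67  66  66  66  68
[... 1588 characters left out ...]
  74  89  93  93  91  90  91
150  94  92  95  86  70  69  69  69  69  68  67  68  66  66  68  67  68  69  68  68  74  90  91  91  91  91  91
152  93  93  93  88  80  79  79  79  78  78  79  78  77  78  78  78  77  78  77  76  74  88  93  91  90  90  91
154  92  93  93  94  92  91  92  90  90  92  92  92  90  90  89  90  90  88  89  91  90  91  91  92  91  90  91
156  93  92  93  95  93  92  92  92  92  92  92  92  91  91  91  91  92  91  90  92  91  91  91  92  90  91  91
158  93  93  93  94  93  92  92  91  91  93  92  94  91  91  91  91  92  90  91  91  92  92  92  91  91  91  91
160  92  92  92  93  94  93  93  92  92  92  93  94  90  91  91  91  92  91  91  93  92  91  91  92  91  90  92
```

```bash
python3 - <<'E'
from h import *
c=cam("wrist"); print(px2w(c,[(314.7,131.3)],.05),robot.read_state()["tool_pos"])
E
python3 -m inch '[94,120,20,0,40,94,120,20,0,40,94,120,20,0,40,94,120,20,0,40,94,120,20,0,40,180,240,20,0,40,180,240,20,0,40,180,240,20,0,40,180,240,20,0,40,180,240,20,0,40]' | grep pos; python3 -m inch '[0,0,0,0,40,0,0,0,0,40]'|grep pos; python3 - <<'E'
from h import *
c=cam("wrist"); im=c["image"]; cv2.imwrite("pics/pin.png",im)
print(robot.read_state()["tool_pos"])
q=w2px(c,[.6711,.1636,.078])[0].round().astype(int); print(q)
h=cv2.cvtColor(im,cv2.COLOR_BGR2HSV)
for r in range(q[1]-40,q[1]+42,3): print(r,*["%3d/%-3d"%(h[r,k,1],h[r,k,2]) for k in range(q[0]-40,q[0]+42,4)])
E
```

```text
[[ 0.4880016  -0.07542996  0.05      ]] [ 0.48170774 -0.15833893  0.19997521]
tool_pos: [0.6627, 0.0855, 0.2192]
tool_pos: [0.6611, 0.0805, 0.2201]
[0.6610655  0.07996816 0.22052843]
[319 130]
90   6/184   5/187   4/184   4/185   4/183   7/181   5/163   5/163   5/110   5/110   5/110   5/109   2/108   7/109   7/110   5/109   7/110   5/110   5/109   5/109   7/111
93   5/164   5/163   6/134   4/134   7/117   5/113   2/108   5/111   2/109   5/110   5/111   5/109   5/108   9/108  45/102   2/109   5/111   5/110   2/109   5/110   5/111
96   7/110   5/110   5/109   5/111   5/111   5/109   5/107   5/110   7/110   7/110   5/109  10/107  49/98  130/88  172/89    9/108   5/109   5/110   5/109   5/109   5/111
99   5/109   5/110   2/109   5/110   2/111   5/109   7/108   7/110   5/109  12/108  51/100 135/91  171/88  173/87  174/85   28/102   5/108   5/109   5/108   5/109   5/110
102   5/108   5/108   7/110   5/110   7/112   5/109   7/109  10/107  55/97  135/89  170/87  171/88  173/87  171/88  171/88   69/96    7/109   5/110   5/108   5/109   5/110
105   5/108   2/109   7/110   5/110   7/111  12/107
[... 3204 characters left out ...]
/109   5/107
162   3/162   7/106   2/109   7/107   5/105   5/108  49/99   44/99    8/136   4/177   7/183   5/109   5/111   5/109   5/109   5/108   5/110   7/109   5/108   5/108   5/108
165   3/162   5/105   5/109   7/106   5/105   7/108   5/108   5/110   6/166   4/181   6/184   5/110   5/110   7/109   7/109   7/108   5/110   7/108   5/109   5/108   5/109
168   5/155   5/104   7/109   7/107   5/105   7/108   5/107   5/109   6/178   6/182   6/169   5/107   2/110   5/110   5/109   5/109   5/110   5/108   5/107   7/109   2/106
171   4/130   7/105   5/107   5/107   5/106   5/107   5/107   5/110   4/174   6/182   5/162   5/106   7/111   7/110   5/109   5/109   5/111   7/108   5/108   7/109   5/108
```

```bash
python3 - <<'E'
from h import *
c=cam("wrist"); im=cv2.imread("pics/pin.png"); h=cv2.cvtColor(im,cv2.COLOR_BGR2HSV)
m=(h[:,:,1]<85).astype(np.uint8); n,l,st,ce=cv2.connectedComponentsWithStats(m,connectivity=4)
k=l[129,319]; print(st[k],ce[k]); print(px2w(c,[ce[k]],.078),robot.read_state()["tool_pos"],yaw())
E
```

```text
[309 117  23  23 417] [319.9088729 128.1558753]
[[0.67196756 0.1645093  0.078     ]] [0.66108935 0.07970498 0.22086882] (np.float64(-6.078808395929014), np.float64(83.92120650221102))
```

```bash
python3 -m inch '[11,85,-60,0,40,11,85,-60,0,40,11,85,-60,0,40,11,85,-100,0,40,11,85,-130,0,40,11,85,-150,0,40,11,85,-160,0,40,11,85,-169,0,40,11,85,-169,0,40]' | grep pos; python3 -m inch '[0,0,0,0,40,0,0,0,0,40]' 15; python3 -m inch '[0,0,0,0,0,0,0,0,0,0,0,0,0,0,0,0,0,0,0,0,0,0,0,0,0,0,0,0,0,0,0,0,0,0,0]'
```

```text
tool_pos: [0.6719, 0.1649, 0.051]
t: 37.23
tool_pos: [0.6741, 0.1657, 0.0545]
orientation: [2.334, 2.1, 0.004]
force: [-0.5, 0.3, -0.3]
opening: 0.0374
gripper_force: 0.0
t: 37.82
tool_pos: [0.6729, 0.1659, 0.0528]
orientation: [2.335, 2.101, 0.001]
force: [-1.2, -0.2, 4.3]
opening: 0.0168
gripper_force: 15.0
```

```bash
python3 -m inch '[0,0,30,0,0,0,0,60,0,0,0,0,120,0,0,0,0,120,0,0,0,0,120,0,0,0,0,120,0,0]' 30| grep -E "pos|open"; python3 -m inch '[-92,-120,0,0,0,-92,-120,0,0,0,-92,-120,0,0,0,-92,-120,0,0,0,-184,-241,0,0,0,-184,-241,0,0,0,-184,-241,0,0,0,-184,-241,0,0,0,-184,-241,0,0,0,-184,-241,0,0,0]' | grep pos;  python3 -m inch '[0,0,0,0,0,0,0,0,0,0,0,0,0,0,0]' | grep pos; python3 - <<'E'
from h import *
print(robot.read_state()["tool_pos"])
c=cam("wrist"); im=c["image"]; cv2.imwrite("pics/held.png",im)
t=robot.read_state()["tool_pos"]
for d in (.019,.026,-.019,-.045): print(d,w2px(c,t+[0,0,d]).round())
h=cv2.cvtColor(im,cv2.COLOR_BGR2GRAY)
for r in range(330,470,5): print(r,*["%3d"%v for v in h[r,280:362:3]])
E
```

```text
tool_pos: [0.6735, 0.1659, 0.1737]
opening: 0.0163
tool_pos: [0.4867, -0.076, 0.1699]
tool_pos: [0.4887, -0.0743, 0.1714]
[ 0.488739   -0.07428494  0.17142215]
0.019 [[317. 330.]]
0.026 [[317. 338.]]
-0.019 [[317. 294.]]
-0.045 [[317. 276.]]
330 106 106 106 106  97  26  58  93  93  92  91  91  92  93  93  91  90  88  88  45  31  99 106 105 105 105 105 105
335 107 105 105 105  87  19  62  92  90  91  94  92  92  90  89  89  90  91  89  53  23  94 106 106 105 105 105 105
340 106 105 106 105  67  19  58  93  93  93  91  89  91  91  91  90  90  91  91  52  21  78 105 106 105 105 106 105
345 106 105 105 105  53  20  52  91  90  90  91  91  91  91  90  92  94  94  96  48  20  63 105 105 106 105 102  95
350 105 106 106 104  33  19 100 174 113  92  91  91  92  93  94  93  92 127 184  84  20  45 104 105 105 107  81  23
355 105 105 106  96  26  20 121 198 194 191 168 152 137 129 146 181 189 192 189 105  18  30  99 105 105 105  69  22
360 105 105 105  88  22  18  88 121 120 119 114 113 128 119 118 121 115 114 137  79  20  20  92 106 105 105  62  23
365 105 105 105  67  18  21  96 109 109 108 10
[... 1689 characters left out ...]
  78
440  56 100 125 186 185 187 191 187 186 191 189 190 188 190 189 191 187 193 191 193 190 190 192 119  99  45  23  37
445  48  99 141 186 186 186 191 187 185 189 188 190 189 189 188 190 188 193 191 191 191 190 192 134  99  37  22  22
450  42 100 151 186 185 184 191 187 183 189 186 191 189 189 188 191 187 194 192 193 190 192 194 147  99  31  22  23
455  40 100 164 186 185 185 191 186 183 190 187 191 190 190 189 190 187 193 194 192 191 191 193 164  97  33  34  36
460  33  97 165 185 186 184 192 187 185 189 187 191 190 189 186 190 187 194 194 193 193 192 195 173  95  46  76  77
465  69  80 103 109 109 110 113 114 112 114 113 115 114 115 113 115 112 115 114 114 113 112 112 104  80  70  76  77
```

```bash
python3 - <<'E'
import cv2
h=cv2.cvtColor(cv2.imread("pics/held.png"),cv2.COLOR_BGR2GRAY)
for r in range(255,332,3): print(r,*["%3d"%v for v in h[r,289:350:3]])
E
```

```text
255 191 188 190 173  85  82  82  78  78  72  71  76  80  67  65 143 186 187 186 187 190
258 191 188 190 172  86  84  82  79  80  79  79  79  82  81  82 147 187 187 187 186 191
261 190 188 190 181 145 141 136 132 135 134 133 134 134 133 135 167 187 187 186 187 191
264 189 191 190 190 192 188 190 187 189 191 187 186 189 185 189 187 188 188 187 186 190
267 191 190 189 189 191 190 190 186 190 191 187 187 188 186 188 187 186 188 188 187 191
270 192 191 189 188 193 190 191 187 188 171 162 180 188 187 188 188 187 188 187 188 190
273 193 192 189 188 192 190 190 187 138  87  85 105 181 187 187 189 187 188 187 188 191
276 192 192 190 189 192 193 191 183  95  84  83  83 153 188 187 190 188 190 188 189 190
279 193 192 190 190 192 193 191 185  90  82  84  84 148 190 186 191 187 189 187 189 191
282 193 193 191 191 192 192 191 182  88  83  83  84 148 189 187 191 188 190 188 191 190
285 191 194 191 191 192 194 191 179  86  84  83  83 145 190 188 192 187 190 188 191 190
288 191 193 192 192 192 194 191 173  85  84  84  84 139 191 188 192 187 192 188 192 190
291 189 191 191 192 191 195 191 170  84  85 
[... 487 characters left out ...]
 106 105  90  23  75  83  84  83  83  86  85  84  84  84  85  68  25  95 106 106 106
312 106 106  82  24  77  82  83  83  83  86  86  85  85  86  84  71  23  89 106 105 106
315 106 105  68  29  80  82  83  83  84  86  85  85  85  84  85  75  21  77 106 106 106
318 105 105  58  31  82  83  83  83  84  87  86  84  85  84  84  79  23  70 105 105 106
321 106 104  49  37  82  84  83  87  91  93  91  90  88  85  85  80  30  58 105 105 106
324 105 103  36  45  82  88  91  93  93  93  92  92  92  92  87  79  31  48 104 106 106
327 104 101  27  52  88  93  93  92  91  91  91  93  93  93  90  83  41  37 104 106 105
330 106  97  26  58  93  93  92  91  91  92  93  93  91  90  88  88  45  31  99 106 105
```

```bash
python3 - <<'E'
from h import *
np.set_printoptions(precision=4,suppress=True)
c=cam("wrist"); t=robot.read_state()["tool_pos"]; print(t)
a=np.radians(-6.1); y=np.array([np.cos(a),np.sin(a),0]); x=np.array([y[1],-y[0],0]); o=np.array([.524,.0165,0])
P=px2w(c,[(318.8,280),(318.8,272),(316.3,255),(316.3,261.5),(317,317.5)],[t[2]-.042,t[2]-.049,.05,.05,t[2]+.026])
for n,p in zip(("shank","tip far rim?","plate","plate end","headtop far edge"),P): print(n,"case",((p-o)@x)*1e3,((p-o)@y)*1e3)
print("tcp",((t-o)@x)*1e3,((t-o)@y)*1e3)
E
```

```text
[ 0.4888 -0.0744  0.1718]
shank case 95.47213441728702 -24.372155640641378
tip far rim? case 93.09030772626626 -24.364853155466637
plate case 106.46613656679139 -26.129817769797867
plate end case 111.99441109439637 -26.117124048568513
headtop far edge case 84.37114753505175 -25.333619845719785
tcp 94.16344788834739 -25.31429618207686
```

```bash
python3 -m inch '[-2,-1.4,-20,0,0,-2,-1.4,-40,0,0,-2,-1.4,-60,0,0,-2,-1.4,-66,0,0,-2,-1.4,-66,0,0,-2,-1.4,-66,0,0]' | grep pos; python3 - <<'E'
from h import *
np.set_printoptions(precision=4,suppress=True)
c=cam("wrist"); t=robot.read_state()["tool_pos"]; print(t)
a=np.radians(-6.1); y=np.array([np.cos(a),np.sin(a),0]); x=np.array([y[1],-y[0],0]); o=np.array([.524,.0165,0])
W=lambda X,Y,Z:o+x*X/1e3+y*Y/1e3+np.array([0,0,Z/1e3])
print("pred eye/plate end",w2px(c,[W(96,-26,50),W(112,-26,50),W(90,-26,50)]).round(1),"tip",w2px(c,t-[0,0,.049]).round(1))
h=cv2.cvtColor(c["image"],cv2.COLOR_BGR2GRAY)
for r in range(225,296,3): print(r,*["%3d"%v for v in h[r,289:350:3]])
E
```

```text
tool_pos: [0.4867, -0.0764, 0.1065]
[ 0.4873 -0.0766  0.1073]
pred eye/plate end [[319.1 268.7]
 [319.  292. ]
 [319.1 259.6]] tip [[318.2 274.1]]
225  58  58  57  57  58  59  58  57  57  57  58  57  57  57  57  57  58  58  58  57  57
228  58  57  56  59  58  58  56  57  58  57  57  56  58  58  57  58  58  59  57  58  59
231  60  61  58  57  55  58  56  56  58  58  57  57  57  58  57  58  57  58  57  57  58
234  62  62  59  53  53  53  52  52  53  54  53  52  52  52  52  53  53  53  59  69  70
237  55  55  55  55  53  53  55  55  55  54  56  56  55  55  55  54  54  55  54  54  54
240  70  68  63  56  57  56  57  57  58  58  57  58  58  57  56  57  57  58  60  59  59
243 199 192 163  65  58  57  58  56  56  56  56  56  56  56  57  55  56  60 115 118 119
246 148 197 190  68  58  58  57  56  55  55  55  56  58  57  57  57  58  61 125 131 131
249 132 135 130  61  58  58  58  56  54  56  54  54  57  57  58  58  57  63 123 130 129
252 134 135 131  62  58  57  57  57  56  56  55  55  57  56  57  58  57  65 127 132 129
255 205 163 142  66  57  57  57  57  54  54  54  55  56  58  58  58  57  
[... 458 characters left out ...]
 218 219 216  81  58  57  57 100 125 102  98 113 121 102  57  58  57  94 215 218 217
276 218 219 216  81  57  58  57  58  93  97  98  97  72  55  57  57  56  96 215 218 216
279 217 220 216  91  59  57  57  60  96  99  99  98  74  57  57  57  57 107 215 218 216
282 218 220 216  94  57  58  57  61  95  99  99  97  75  55  56  58  58 108 215 218 216
285 219 220 216  92  58  58  56  63  97  98  98  98  76  56  57  57  58 110 215 218 217
288 219 220 215  95  57  58  58  65  98 100  99 100  80  57  58  56  56 124 215 218 217
291 219 217 213 160 152 149 150 134  98  99 100  98 111 129 130 129 131 156 213 217 217
294 156 145 146 204 220 218 189 132  99  99 100 100 122 193 217 212 194 143 144 163 194
```

```bash
python3 -m inch '[0.1,1,-6,0,0,0.1,1,-10,0,0,0.1,1,-14,0,0,0.1,1,-18,0,0,0.1,1,-20,0,0,0.1,1,-20,0,0]'|grep -E "pos|force"; python3 -m inch '[0,0,-8,0,0,0,0,-14,0,0,0,0,-20,0,0,0,0,-25,0,0,0,0,-25,0,0]'|grep -E "pos|force"
```

```text
tool_pos: [0.4862, -0.0755, 0.0854]
force: [-0.3, -0.0, -1.4]
gripper_force: 30.0
tool_pos: [0.4856, -0.0754, 0.0594]
force: [-0.9, 0.5, -1.7]
gripper_force: 30.0
```

```bash
python3 -m inch '[0,0,-2,0,0,0,0,-3.5,0,0,0,0,-3.5,0,0]'|grep -E "pos|force"; python3 -m inch '[0,0,0,0,25,0,0,0,0,25,0,0,0,0,25,0,0,0,0,25,0,0,20,0,25,0,0,50,0,25,0,0,90,0,25,0,0,110,0,25,0,0,110,0,25]'|grep -E "pos|open"; python3 -m inch '[-10,-80,30,0,25,-10,-80,30,0,25,-10,-80,30,0,25,-10,-80,30,0,25,-10,-80,30,0,25]'|grep pos; python3 - <<'E'
from h import *
np.set_printoptions(precision=4,suppress=True)
c=cam("wrist"); t=robot.read_state()["tool_pos"]; print(t)
a=np.radians(-6.1); y=np.array([np.cos(a),np.sin(a),0]); x=np.array([y[1],-y[0],0]); o=np.array([.524,.0165,0])
W=lambda X,Y,Z:o+x*X/1e3+y*Y/1e3+np.array([0,0,Z/1e3])
print("pin top/base",w2px(c,[W(95.5,-26,80),W(95.5,-26,50),W(90.5,38,104)]).round(1))
cv2.imwrite("pics/fin.png",c["image"]); h=cv2.cvtColor(c["image"],cv2.COLOR_BGR2GRAY)
q=w2px(c,W(95.5,-26,80))[0].round().astype(int)
for r in range(q[1]-21,q[1]+25,3): print(r,*["%3d"%v for v in h[r,q[0]-30:q[0]+31:3]])
q=w2px(c,W(90.5,38,104))[0].round().astype(int); print("post",q)
for r in range(q[1]-15,q[1]+16,3): print(r,*["%3d"%v for v in h[r,q[0]-21:q[0]+22:3]])
E
python3 y.py
```

```text
tool_pos: [0.4867, -0.0756, 0.0575]
force: [-0.1, -0.1, -0.7]
gripper_force: 30.0
tool_pos: [0.4901, -0.0765, 0.1741]
opening: 0.0235
tool_pos: [0.4764, -0.1554, 0.1969]
[ 0.4763 -0.1548  0.1965]
pin top/base [[321.6 134.9]
 [321.2 134.5]
 [418.8 128.2]]
114 160 160 160 158 103  68  69  69  68  67  66  68  68  69  69  69  89  94 148 157 153
117 159 158 160 159 102  70  69  69  68  67  66  68  69  69  69  71  89  93 148 157 152
120 159 159 160 158 101  70  69  68  67  66  52  50  67  67  68  70  91  94 144 157 152
123 159 158 160 159 103  70  69  69  70  68  58  45  41  44  64  70  90 111 155 158 152
126 158 159 161 160 102  71  72 101 130 136 132 117  62  40  55  71  91 103 155 158 152
129 158 158 161 160 102  69  98 137 137 135 137 136 124  54  40  61  91 102 155 159 151
132 158 159 160 160 103  74 132 137 136 137 135 132 131  95  42  67  91 102 155 158 151
135 158 159 159 159 103  79 134 137 137 135 131 133 132 114  47  71  91 102 153 157 146
138 159 160 160 159 105  81 136 136 134 133 133 134 135 112  49  70  91  93 105 108  95
141 157 157 158 160 110  72 125 133 135 135 135 137 1
[... 1236 characters left out ...]
5  95  94  93  92  93  91  94  91  93  92  92
-50 +y edge 74..92 [0, 0, 0, 0, 0, 0, 0, 0, 0, 0, 0, 0, 0, 0, 0, 0, 0, 0, 0] -y edge -80..-96 [0, 0, 0, 0, 0, 0, 0, 0, 0, 0, 0, 0, 0, 0, 0, 0, 0]
-20 +y edge 74..92 [0, 0, 0, 0, 0, 0, 0, 0, 0, 0, 0, 0, 0, 0, 0, 0, 0, 0, 0] -y edge -80..-96 [0, 0, 0, 0, 0, 0, 0, 0, 0, 0, 0, 0, 0, 0, 0, 0, 0]
10 +y edge 74..92 [63, 63, 63, 63, 63, 63, 63, 63, 63, 66, 91, 135, 159, 163, 161, 162, 164, 163, 162] -y edge -80..-96 [39, 40, 40, 40, 40, 40, 43, 59, 77, 89, 94, 94, 95, 96, 95, 96, 96]
+nose 74..92 [64, 65, 64, 64, 61, 53, 49, 53, 54, 54, 53, 53, 53, 53, 53, 56, 55, 55, 53]
42.4833 [ 0.47627072 -0.15445324  0.19648131] [ 0.44086022 -0.23305373 -0.58747224]
```

```bash
python3 -m inch '[12,79,-60,0,0,12,79,-60,0,0,12,79,-60,0,0,12,79,-60,0,0,12,79,-90,0,0,12,79,-105,0,0,12,79,-108,0,0,12,79,-108,0,0]'|grep -E "pos|force|open"; python3 -m inch '[0,0,-2,0,0,0,0,-4,0,0,0,0,-4,0,0]'|grep -E "pos|force"; python3 -m inch '[0,0,-2,0,0,0,0,-3,0,0,0,0,-4,0,0,0,0,-4,0,0]'|grep -E "pos|force"; python3 - <<'E'
from h import *
c=cam("scene"); c2=cv2.imread("pics/fin.png")
E
```

```text
tool_pos: [0.4877, -0.0763, 0.0887]
force: [-0.2, 0.0, 0.7]
opening: 0.0005
gripper_force: 0.0
tool_pos: [0.4894, -0.077, 0.0866]
force: [0.0, 0.8, 0.4]
gripper_force: 0.0
tool_pos: [0.4886, -0.0766, 0.0815]
force: [0.0, 1.2, 0.3]
gripper_force: 0.0
```

```bash
python3 -m inch '[0,0,40,0,0,0,0,80,0,0,30,-30,120,0,0,30,-30,120,0,0,30,-30,120,0,0,30,-30,120,0,0]'|grep pos; python3 - <<'E'
from h import *
c=cam("wrist"); print(robot.read_state()["tool_pos"])
a=np.radians(-6.1); y=np.array([np.cos(a),np.sin(a),0]); x=np.array([y[1],-y[0],0]); o=np.array([.524,.0165,0])
W=lambda X,Y,Z:o+x*X/1e3+y*Y/1e3+np.array([0,0,Z/1e3])
g=cv2.cvtColor(c["image"],cv2.COLOR_BGR2GRAY)
for s in (-1,1):
    for X in (20,40,45,50):
        p=w2px(c,[W(X,s*t,72) for t in range(74,116)]).round().astype(int); print(s,X,p[0],*[g[v[1],v[0]] if 0<=v[1]<480 and 0<=v[0]<640 else -1 for v in p])
E
```

```text
tool_pos: [0.519, -0.1069, 0.2019]
[ 0.51782729 -0.10620636  0.20035937]
-1 20 [207 104] 66 54 41 40 39 41 40 41 41 41 41 62 80 94 103 102 103 103 102 103 102 101 102 102 102 101 104 104 103 103 104 102 103 102 102 103 103 101 100 101 102 101
-1 40 [209 132] 71 71 70 68 54 45 42 40 39 39 39 38 37 37 38 38 40 41 39 39 38 37 36 38 39 41 41 43 76 93 100 102 101 102 102 100 101 102 102 100 100 99
-1 45 [209 138] 72 71 73 69 61 49 41 41 40 40 36 39 38 38 37 39 38 41 41 39 39 36 35 33 36 39 40 47 64 84 97 102 102 102 100 101 101 101 101 100 99 100
-1 50 [210 145] 71 71 71 71 69 63 51 44 38 38 38 37 39 37 39 37 38 39 39 41 40 38 36 36 36 40 41 44 57 95 101 103 101 102 100 101 102 101 100 99 100 101
1 20 [406 104] 42 40 41 40 39 41 42 40 54 75 93 101 101 101 101 102 102 102 101 101 103 101 102 104 104 103 102 103 102 102 102 103 103 102 101 101 102 102 101 102 101 102
1 40 [404 131] 43 42 41 40 37 40 40 38 36 38 36 40 39 40 40 39 38 37 35 38 40 41 43 50 91 101 103 103 101 102 103 103 102 103 103 103 102 102 102 101 102 100
1 45 [404 138] 42 40 41 40 37 39 39 39 39 37 38 38 39 40 40 41 39 36 35 38 39 41 44 59 83 97 104 102 102 101 103 104 103 102 104 104 101 102 102 103 100 100
1 50 [404 145] 43 42 41 42 39 38 40 37 37 38 40 39 41 41 38 41 40 37 37 36 38 42 43 51 89 99 102 102 102 101 101 102 103 102 103 104 102 102 101 101 102 101
```

```bash
python3 -m inch '[0,0,40,0,0,0,0,40,0,0,0,0,40,0,0,0,0,40,0,0]'|grep -E "pos|force"; python3 -c "
from plant import job
print(job.close_job())"
```

```text
tool_pos: [0.5179, -0.106, 0.2402]
force: [-0.6, -0.3, -1.4]
gripper_force: 0.0
the job is handed in; nothing more can be done
None
```

I handed the job in without a verdict shown; by my measurements, the three tampers are in their own compartments, the cover is flat under both catches, the hasp is shut, and the pin is down in the eye.

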